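# Load the gift-shop engraver and clamp its pallet

### The job

Get the engraving machine ready: put every aluminium paperweight blank on the table flat into a pocket of its own shape in the steel pallet, then slide the loaded pallet along its bed, under the engraving head, right up to the end stop (do not lift it out of the bed). Finally crank the vise tight so that its jaw holds the pallet firmly against the fixed jaw; the vise has been left closed and must be cranked open before the pallet can pass. Leave the other things on the table where they are.

Things in the scene. Friction and masses are not known exactly. Their poses are not given: they have to be found in the camera images.
- engraver: the machine, fixed to the table: aluminium bed plate 130 (x) x 460 (y) x 12 mm high, origin on the table under its centre, y the way the pallet slides in. Fixed jaw along the whole near side (x -58 to -34 mm), guide along the far side of the loading half (x 34 to 58, y -230 to 60 mm), tops 24 mm above the table; end stop face at y = 215 mm.
- head (a point): lowest point of the overhanging engraving head, 58 mm above the table, over the middle of the channel. The spindle motor above it is 42 mm across and reaches 157 mm; an arm 50 mm wide (y), at 76 to 108 mm height, carries it from a grey column 120 mm high on the near side (engraver x -108 to -62 mm). The loaded pallet passes below.
- pallet: dark steel pallet, loose in the bed's channel (2 mm play either side), 64 (x) x 250 (y) x 14 mm, 0.8 kg, origin at the centre of its underside (12 mm above the table), y along the slide. Four pockets in a row; at its -y end an upright grip fin 14 mm thick (x), 26 mm long, centred at y = -103 mm, top 46 mm above the underside. Fully home when its origin is at point home.
- round_a (a point): centre of the floor of a round pocket of the pallet, at y = 98 mm in the pallet's frame. The pocket is 6 mm deep, its mouth chamfered 1.5 mm, and 43.5 mm across (for a disc).
- square_a (a point): centre of the floor of a square pocket of the pallet, at y = 50 mm in the pallet's frame. The pocket is 6 mm deep, its mouth chamfered 1.5 mm, and 35.5 x 35.5 mm, sides along the pallet's x and y (for a tile).
- round_b (a point): centre of the floor of a round pocket of the pallet, at y = 2 mm in the pallet's frame. The pocket is 6 mm deep, its mouth chamfered 1.5 mm, and 43.5 mm across (for a disc).
- square_b (a point): centre of the floor of a square pocket of the pallet, at y = -46 mm in the pallet's frame. The pocket is 6 mm deep, its mouth chamfered 1.5 mm, and 35.5 x 35.5 mm, sides along the pallet's x and y (for a tile).
- disc1: solid aluminium disc (a paperweight blank), 40 mm across, 18 mm thick, lying flat; origin at the centre of its underside. May be absent.
- disc2: solid aluminium disc (a paperweight blank), 40 mm across, 18 mm thick, lying flat; origin at the centre of its underside. May be absent.
- tile1: solid aluminium square tile (a paperweight blank), 32 x 32 x 18 mm, lying flat, about 50 g; origin at the centre of its underside, x and y along its sides. May be absent.
- tile2: solid aluminium square tile (a paperweight blank), 32 x 32 x 18 mm, lying flat, about 50 g; origin at the centre of its underside, x and y along its sides. May be absent.
- home (a point): where the pallet's origin is when the pallet touches the end stop (12 mm above the table); axes as the machine's.
- crank (a joint): angle of the crank in rad, 0 to 20.9 (hard stops at both ends); grows clockwise seen from above, which closes the vise. 6 mm of jaw travel a turn; turning force at the knob about 1 to 3 N, and it stays where it is left.
- crank_axis (a point): a point on the crank's vertical axis, at the height at which to grip the knob (118 mm above the table). The crank's grey gearbox below it is 60 x 66 mm, 85 mm high.
- knob_grip (a point): middle of the crank's upright black knob, a cylinder 18 mm across and 40 mm tall (97 to 137 mm above the table), that spins freely on the crank arm 45 mm from the crank axis
- jaw (a joint): travel of the moving jaw (far side, engraver y 80 to 190 mm) towards the fixed jaw, m: 0 fully open, 0.020 closed (hard stop). Its rubber face stands at engraver x = 46 mm minus the travel. The pallet passes freely below 0.010; pushed against the fixed jaw it is met at 0.016. The face is sprung (6 N per mm): tight is 0.018 or more, and cranking to the hard stop does no harm.
- pad: the rubber face of the moving jaw, 110 (y) x 13 mm; origin 8 mm behind its face, on the bed at the middle of its length
- novel: bystander: blue paperback lying flat, 130 x 200 x 28 mm, origin at the centre of its underside
- pen_cup: bystander: white cup 72 mm across, 95 mm tall
- trophy: bystander: brass trophy 52 mm across, 105 mm tall
- dust_brush: bystander: brush 150 mm long, lying
- paste_jar: bystander: jar 52 mm across, 55 mm tall
- gift_box: bystander: cardboard box 94 x 74 x 54 mm
Things that resemble listed ones, but are neither listed nor needed, are in the scene too. What is shaped like the disc1 but pink, turquoise or yellow is not meant.

How it is judged:
On the way, in this order (a step that is already met when the one before it is completed fails the run):
1. every blank present sits flat in a pocket of its own shape ((horizontal distance between disc1 and round_a below 0.004 m or horizontal distance between disc1 and round_b below 0.004 m) and z of each of disc1, disc2, tile1, tile2 in the frame of pallet below 0.0105 m and angle between each of disc1, disc2, tile1, tile2's own z axis and vertical below 0.08 rad and (horizontal distance between disc2 and round_a below 0.004 m or horizontal distance between disc2 and round_b below 0.004 m) and (horizontal distance between tile1 and square_a below 0.004 m or horizontal distance between tile1 and square_b below 0.004 m) and (horizontal distance between tile2 and square_a below 0.004 m or horizontal distance between tile2 and square_b below 0.004 m)), for 0.2 s.
2. the pallet, still loaded, is fully home under the head (all of step 1 and y of pallet in the frame of home above -0.006 m and z of pallet in the frame of engraver below 0.015 m), for 0.2 s.
3. the jaw is cranked tight on the loaded pallet (all of step 2 and contact force between pad and pallet above 6 N and value of joint jaw above 0.0168 m), for 0.3 s.
At the end, for the whole second after the job is handed in: Every blank present lies flat in a pocket of its own shape (within 4 mm of its centre, on its floor within 2.5 mm), the pallet is within 6 mm of the end stop, on the bed, and the jaw's rubber face presses it with over 6 N (jaw travel over 16.8 mm), all at rest (all of step 3 and linear speed of pallet below 0.01 m/s); the robot touches nothing.
It fails at once if a bystander was pushed more than 25 mm (distance of any of novel, pen_cup, trophy, dust_brush, paste_jar, gift_box from where it was at the start of the episode above 0.025 m).
It fails at once if the pallet was lifted out of its bed (z of pallet in the frame of engraver above 0.026 m).
Of disc1, tile1, disc2, tile2 only 2 to 4 are there at a start; the rules pass over those that are not, and their reading is None.
At some moment in a run one of disc1, disc2, tile1, tile2 may be knocked a few centimetres aside while the robot is not near it.
Once in a run the grip may slacken for a moment while it holds something.
It also fails if it takes over 210 s, if anything falls off the work surface, if the arm or the gripper's body presses on something with over 40 N, if the wrist force passes 120 N, or if a joint passes its speed limit or range.

### The arm

A 6-joint arm with a two-finger parallel gripper is mounted at the origin on the work surface. World frame = base frame: x ahead of the robot, y to its left, z up, the work surface at z = 0. Lengths are in m, angles in rad, forces in N, time in s.
With the tool pointing down it reaches from about 0.325 to 0.925 m from the base axis. Payload 3.1 kg.
Tool frame: the origin (TCP) lies at the very end of the fingers, on their centre line; the grasp point (between the pads) lies 19 mm behind it; z points along the fingers, y is the line along which they close (so a half turn about z gives the same grasp; the last joint's range is limited). The gripper opens to 85 mm and grips with 20 to 120 N. Pads are 22 mm wide; open, the fingers measure 114 mm over their backs; the gripper's body (76 mm by 85 mm) begins 54 mm behind the grasp point. The pads swing forward as they close: fully open they stand 13 mm farther back than shut.
Start: joints at [-1.411, 0.217, 1.613, -0, 1.311, -0.112], TCP at [0.168, -0.602, 0.201] pointing down, gripper open.
Joint ranges: [-2.75, 2.75], [-0.78, 2.1], [0.31, 2.55], [-1.13, 4.27], [0.13, 2.63], [-2.58, 2.58]. Speed limits (rad/s): [2.79, 2.79, 3.14, 3.14, 3.14, 3.14].

### API

Orientations are given as a unit quaternion [x, y, z, w].
In Python, from rig import env gives the robot as it stands. The module is installed in compiled form; this text tells all that it offers.
- The arm moves only by the tool move_arm, never from a script. Its argument "deltas" is a list that holds one entry, the list of rows, each a list of 4 numbers: the shift along the tool's x, y, z in m, then the turn about the tool's z in rad. In form: [[[tx, ty, tz, twist], ...]]. A call has 1 to 20 rows; each row shifts and turns the commanded pose from where the row before left it, along the tool's axes as they then stand; what a row does not reach is not made up. A row lasts 1/8 s, in which the tool goes at most 62.5 mm and 10.7 degrees, less where a joint would pass 70% of its speed; a pose out of reach is approached as far as the arm can. A call with a gripper value outside its range is refused whole. "jaw" is the opening, from 0 (shut) to 1 (fully open), set as the call begins (left out, the last holds). The fingers move at their own pace and stop on an object; "squeeze" is the grip in N (left out, the last holds). Time passes only in rows, so rows that do not move let the fingers close. It gives the time, the measured TCP pose, the force, the opening and the grip force at its end, in the units of the state.
- env.state(): the state, without advancing time (a new reading comes with each control period).
- env.capture(name): name is "side" or "top"; returns a dict with "img" (420x560x3 uint8, red, green, blue), "intrinsics" (3x3 intrinsics, pixels), "rvec" (rotation vector, rad) and "tvec" (3), from world to camera coordinates, as OpenCV has them. Camera axes: x right, y down, z forward; pixel columns grow to the right and rows downward; lengths in m; the calibration is good to about 2 mm. A picture is of the moment at which its call begins. There is no depth.
- env.job_done(): hands the job in; it is judged then, once.
Trained networks look in a picture, given as the dict that the camera call returned (one of the last four; its "shot" number tells which), for a name from the list of things; names that differ only in an ending like _2 or _b are one class to them, and where a whole thing is asked for, a point or a joint stands for the part that bears it (a point fixed in the world has none). Each returns a list of dicts, best first, with "p" (0 to 1); they miss things now and then, are a little off and sometimes report something else, mostly with a low value. They report only what shows in the picture. A call takes as long as a camera call. They do not tell look-alikes from the thing itself.
- env.search_frame(query, picture): "extent" ([left, top, width, height] as shares, 0 to 1, of the picture: columns of its width, rows of its height, round what is visible of it).
- env.cut_out(query, picture): "pixels" (420x560 bool, what is visible of it) and "extent" ([left, top, width, height] as shares, 0 to 1, of the picture: columns of its width, rows of its height, round what is visible of it).
The state is a dict: "clock": time; "q": joint angles; "qvel": joint speeds; "tau": joint torques, N m; "tcp_pos": TCP position; "eef_rot": TCP orientation; "contact_force": force on the tool from outside, world axes, zero at the start; "ft_torque": the same for the moment, N m; "grip_width": finger opening in m; "grip_force": force on a finger pad.
Only numpy, scipy, OpenCV 4.12 (cv2) and the standard library are available. Lean on these libraries where they do the work, as an engineer would, in place of code of your own. Each camera call takes 0.05 s, during which the arm holds its last target. There are 200 camera calls.

## Working session

There is one attempt and no reset: what is moved stays moved. The work goes in short steps, Python scripts to look and compute and a tool call to move; the robot and the scene stay as the last step left them, time stands still between calls to the robot, and variables do not carry over. Pictures are saved under pics/ and viewed, at most 14 in all, crops included, and the job is handed in when it is done.

Besides the shell and the picture viewer there is one more tool, called after "Request:" as a command line: name --argument value ..., lists and objects as JSON in quotes. move_arm: Moves the arm, as the interface text tells. Its arguments: {"type":"object","properties":{"deltas":{"type":"array"},"jaw":{"type":"number"},"squeeze":{"type":"number"}},"required":["deltas"]}

```bash
mkdir -p pics
cat > h.py <<'E'
import numpy as np, cv2
from rig import env
def shot(n,f=None):
    p=env.capture(n)
    if f: cv2.imwrite('pics/'+f,p['img'][:,:,::-1])
    return p
def cam(p):
    R=cv2.Rodrigues(np.array(p['rvec'],float))[0]; return np.array(p['intrinsics'],float),R,np.array(p['tvec'],float).ravel()
def ray(p,uv,z):
    K,R,t=cam(p); d=R.T@np.linalg.inv(K)@np.array([uv[0],uv[1],1.]); c=-R.T@t
    return c+d*(z-c[2])/d[2]
def proj(p,X):
    K,R,t=cam(p); return cv2.projectPoints(np.array(X,float).reshape(-1,1,3),np.array(p['rvec'],float),np.array(p['tvec'],float),K,None)[0].reshape(-1,2)
E
python3 - <<'E'
from h import *
for n in('top','side'):
    p=shot(n,n+'0.png'); K,R,t=cam(p); print(n,(-R.T@t).round(3),K[0,0],R.round(2).tolist())
    for q in ['engraver','pallet','disc1','tile1','knob_grip','pad','novel','trophy','paste_jar','gift_box','pen_cup','dust_brush']:
        for d in env.search_frame(q,p)[:6]:
            if d['p']>.2:
                e=np.array(d['extent'])*[560,420,560,420]; c=e[:2]+e[2:]/2
                print(q,round(d['p'],2),e.round().astype(int).tolist(),ray(p,c,.01).round(3)[:2])
s=env.state();print(s)
E
```

```text
top [ 0.297 -0.028  1.732] 546.0270529058981 [[0.06, -1.0, -0.0], [-0.98, -0.06, -0.2], [0.2, 0.01, -0.98]]
engraver 0.68 [212, 195, 148, 97] [ 0.529 -0.   ]
engraver 0.38 [411, 198, 22, 15] [ 0.677 -0.429]
pallet 0.94 [279, 243, 82, 18] [ 0.508 -0.108]
disc1 0.62 [338, 204, 7, 15] [ 0.645 -0.172]
disc1 0.58 [270, 194, 15, 11] [0.672 0.037]
disc1 0.48 [284, 174, 16, 7] [ 0.747 -0.005]
disc1 0.46 [296, 142, 12, 12] [ 0.849 -0.033]
tile1 0.56 [356, 210, 13, 14] [ 0.63  -0.238]
tile1 0.54 [310, 204, 9, 12] [ 0.643 -0.084]
tile1 0.51 [213, 194, 150, 96] [ 0.533 -0.005]
tile1 0.35 [311, 154, 17, 43] [ 0.761 -0.096]
knob_grip 0.43 [212, 193, 150, 98] [ 0.536 -0.003]
pad 0.49 [253, 244, 11, 5] [0.517 0.086]
pad 0.44 [220, 197, 146, 93] [ 0.53  -0.021]
novel 0.91 [390, 240, 80, 70] [ 0.457 -0.455]
trophy 0.67 [262, 148, 17, 26] [0.798 0.07 ]
paste_jar 0.82 [411, 196, 19, 19] [ 0.678 -0.425]
gift_box 0.59 [145, 182, 36, 34] [0.651 0.406]
pen_cup 0.66 [129, 225, 30, 25] [0.522 0.453]
pen_cup 0.63 [336, 205, 11, 13] [ 0.646 -0.169]
side [0.082 0.64  1.012] 465.1335691245646 [[-0.75, -0.67, 0.01
[... 1292 characters left out ...]
 -0.079]
{'clock': 1.3, 'q': array([-1.41119804e+00,  2.16888523e-01,  1.61341998e+00, -5.76271043e-06,
        1.31132609e+00, -1.12170752e-01]), 'qvel': array([-0.00011062, -0.00050485,  0.0016084 , -0.0002013 ,  0.00023257,
       -0.00275028]), 'tau': array([-1.77578368e-04, -3.96888542e+01, -3.04248512e+01, -2.23271963e-04,
        9.62386439e-04, -2.80673908e-05]), 'tcp_pos': array([ 0.16780849, -0.6020434 ,  0.20139693]), 'eef_rot': array([ 9.90781795e-01,  1.35467463e-01, -3.28137884e-06, -2.08998153e-05]), 'contact_force': array([-0.24190387,  0.41288204, -0.21932112]), 'ft_torque': array([ 0.00116816, -0.02336591, -0.01732369]), 'grip_force': 0.0, 'grip_width': 0.08525481857767771}
```

View pics/top0.png

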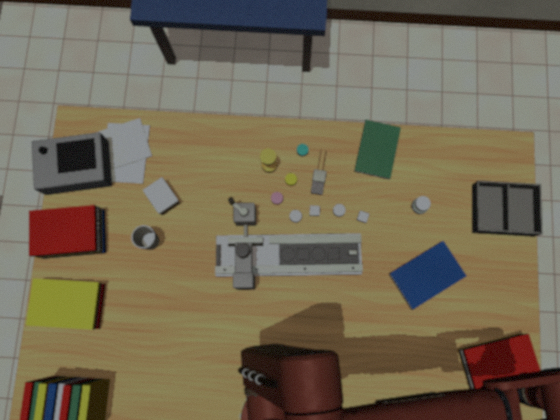

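View pics/side0.png

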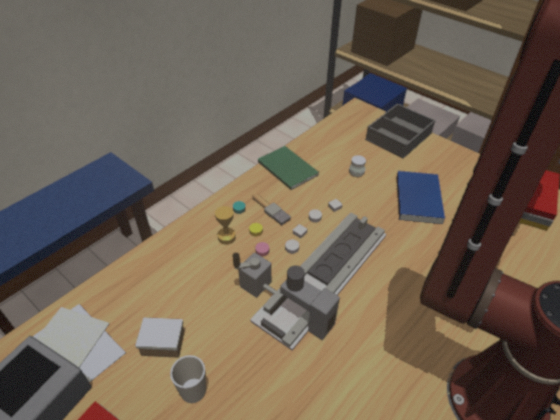

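The pictures show four silver blanks: in top, about (295,215), (314,210), (339,210) and (363,216). The pink, yellow and turquoise ones are decoys. The machine spans columns 215–362, and the crank knob is near (232,201). I'll zoom in.

Run:
```python
from h import *
a=cv2.imread('pics/top0.png')[190:300,205:375]; b=cv2.imread('pics/side0.png')[190:350,225:395]
cv2.imwrite('pics/ct.png',cv2.resize(a,None,fx=4.7,fy=4.7,interpolation=cv2.INTER_CUBIC))
cv2.imwrite('pics/cs.png',cv2.resize(b,None,fx=3.7,fy=3.7,interpolation=cv2.INTER_CUBIC))
```

```text
(no output)
```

View pics/ct.png

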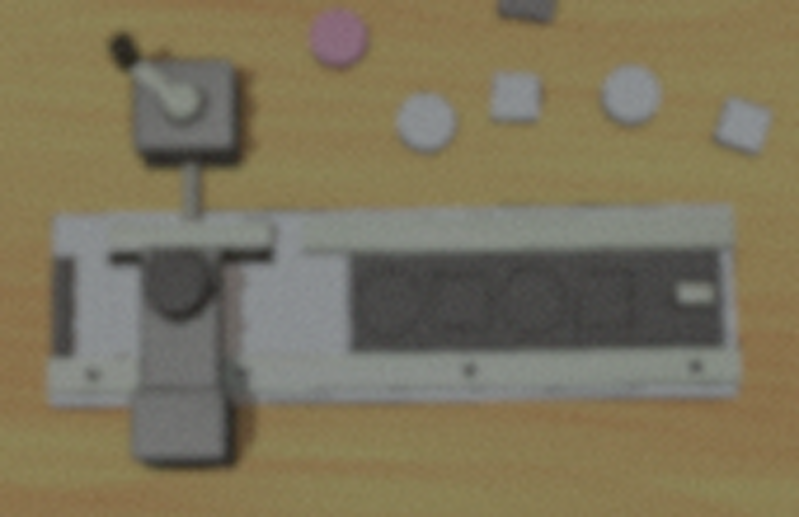

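View pics/cs.png

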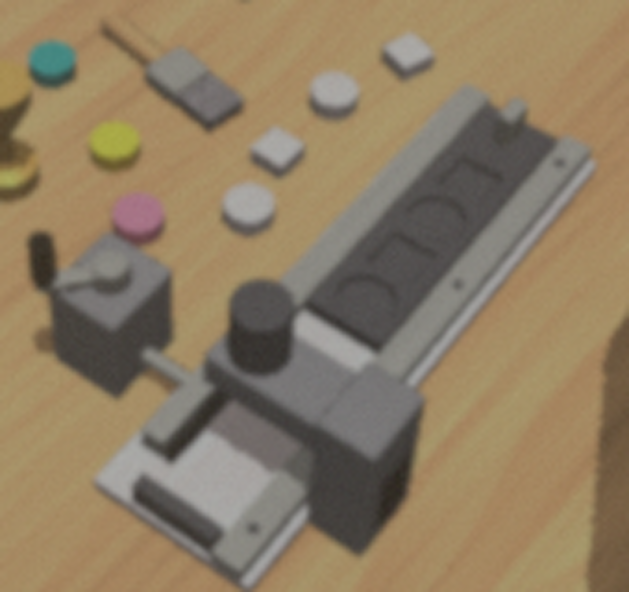

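```bash
cat > fit.py <<'E'
from h import *
from scipy.optimize import least_squares
p={n:shot(n) for n in('top','side')}
ct=lambda a:(np.array(a,float)+.5)/4.7-.5+[205,190]
cs=lambda a:(np.array(a,float)+.5)/3.7-.5+[225,190]
def W(q,X):
    X=np.array(X,float)/1000; c,s=np.cos(q[2]),np.sin(q[2])
    return np.c_[q[0]+c*X[:,0]-s*X[:,1],q[1]+s*X[:,0]+c*X[:,1],X[:,2]]
T=[((738,351),(-34,-230,24)),((740,388),(-58,-230,24)),((50,360),(-34,230,24)),((49,393),(-58,230,24)),((733,207),(58,-230,24)),((733,247),(34,-230,24)),((304,250),(34,60,24)),((53,214),(65,230,12)),((75,357),(-34,215,24))]
S=[((97,480),(65,230,12)),((590,150),(-58,-230,24)),((557,137),(-34,-230,24)),((468,85),(58,-230,24)),((595,160),(-65,-230,12)),((247,582),(-65,230,12))]
def fit(sets):
    f=lambda q:np.concatenate([(proj(p[n],W(q,[a[1] for a in L]))-np.array([c(a[0]) for a in L])).ravel() for n,L,c in sets])
    r=least_squares(f,[.53,0,0],loss='soft_l1');return r.x,f(r.x)
A=[('top',T,ct)];B=[('side',S,cs)]
if __name__=='__main__':
    for s in(A,B,A+B):
        q,r=fit(s);print(q.round(4),r.reshape(-1,2).round(1).tolist())
    for pt in[(352,252),(722,252),(720,347),(350,350)]:
        w=ray(p['top'],ct(pt),.026);c,s_=np.cos(q[2]),np.sin(q[2]);d=w[:2]-q[:2];print('pal',np.round([c*d[0]+s_*d[1],-s_*d[0]+c*d[1]],4))
    # blanks: silhouette fit
    def mask(n,rect):
        x0,y0,x1,y1=rect; im=p[n]['img'].astype(np.float32); return im
    def sil(n,pose,kind,w0,S=8):
        x,y,th=pose; a=np.arange(0,2*np.pi,np.pi/24) if kind=='d' else np.pi/4+np.arange(4)*np.pi/2
        r=.02 if kind=='d' else .016*2**.5
        P=np.vstack([np.c_[x+r*np.cos(a+th),y+r*np.sin(a+th),0*a+z] for z in(0,.018)])
        u=(proj(p[n],P)-w0+.5)*S-.5
        m=np.zeros((30*S,30*S),np.float32);cv2.fillConvexPoly(m,cv2.convexHull(np.round(u*16).astype(np.int32)),1,shift=4)
        return cv2.GaussianBlur(cv2.resize(m,(30,30),interpolation=cv2.INTER_AREA),(0,0),.8)
    from scipy.optimize import minimize
    for kind,uv in[('d',(295,215)),('t',(314,210)),('d',(339,210)),('t',(363,216))]:
        g=ray(p['top'],uv,.018)[:2]; res=[]
        def cost(v,ns):
            e=0
            for n in ns:
                w0=np.floor(proj(p[n],[[g[0],g[1],.009]])[0])-15
                im=p[n]['img'][int(w0[1]):int(w0[1])+30,int(w0[0]):int(w0[0])+30].astype(float)
                sig=im[...,2]/im.sum(2).clip(1)  # blue share
                yy,xx=np.mgrid[:30,:30]; k=np.hypot(xx-15,yy-15)<12
                lo,hi=np.percentile(sig[k],[15,92]); m=((sig-lo)/(hi-lo)).clip(0,1)
                e+=((sil(n,v,kind,w0)-m)[k]**2).sum()
            return e
        for ns in(['top'],['side'],['top','side']):
            best=min((minimize(cost,[g[0],g[1],t],args=(ns,),method='Nelder-Mead',options=dict(initial_simplex=[[g[0],g[1],t],[g[0]+.006,g[1],t],[g[0],g[1]+.006,t],[g[0],g[1],t+.3]])) for t in([0] if kind=='d' else [0,.4,-.4,.75])),key=lambda r:r.fun)
            print(kind,ns,best.x.round(4),round(best.fun,1))
E
python3 fit.py
```

```text
[ 0.4957 -0.0091  0.0734] [[0.4, -0.5], [0.3, -0.7], [-0.4, -0.5], [-0.3, 0.2], [0.3, 1.0], [0.6, 0.0], [-0.2, 0.6], [-0.1, -0.2], [-0.9, 0.1]]
[ 0.4956 -0.0073  0.078 ] [[-1.8, -0.2], [0.3, -0.7], [1.9, -0.9], [-1.2, -0.7], [0.4, 0.5], [0.2, 1.8]]
[ 0.4958 -0.0086  0.0751] [[0.3, -0.7], [0.2, -0.9], [-0.5, -0.4], [-0.4, 0.3], [0.1, 0.8], [0.5, -0.2], [-0.3, 0.6], [-0.2, -0.1], [-1.0, 0.2], [-1.6, -0.8], [0.6, -0.8], [2.2, -1.1], [-0.8, -0.9], [0.7, 0.3], [0.2, 1.2]]
pal [0.0338 0.0268]
pal [ 0.03   -0.2208]
pal [-0.0335 -0.2169]
pal [-0.0318  0.0289]
d ['top'] [ 0.6219 -0.0236  0.1021] 0.6
d ['side'] [ 0.6216 -0.0249  0.1044] 5.6
d ['top', 'side'] [ 0.6216 -0.0243  0.1282] 6.8
t ['top'] [ 0.6432 -0.0838  1.6292] 0.8
t ['side'] [ 0.643  -0.0842  0.0806] 10.3
t ['top', 'side'] [ 0.643  -0.0838  0.03  ] 11.5
d ['top'] [ 0.6496 -0.1623 -0.0095] 0.5
d ['side'] [ 0.6492 -0.163   0.1521] 3.4
d ['top', 'side'] [ 0.6493 -0.1626 -0.1342] 4.1
t ['top'] [ 0.6327 -0.2396 -0.2718] 0.8
t ['side'] [ 0.6322 -0.2402 -0.2018] 4.2
t ['top', 'side'] [ 0.6323 -0.2401 -0.2599] 5.2
```

```bash
cat > edge.py <<'E'
from fit import *
from scipy.optimize import minimize
def grads(img):
    g=cv2.GaussianBlur(img.astype(np.float32).mean(2),(0,0),.9); return cv2.Sobel(g,cv2.CV_32F,1,0)/8,cv2.Sobel(g,cv2.CV_32F,0,1)/8
def score(q,lines,G,ns):
    e=0
    for n in ns:
        for a,b in lines[n]:
            t=np.linspace(.03,.97,60)[:,None]; X=np.array(a)*(1-t)+np.array(b)*t
            u=proj(p[n],W(q,X)); d=u[-1]-u[0]; d/=np.linalg.norm(d); gx,gy=G[n]
            m=u.astype(np.float32).reshape(-1,1,2)
            v=cv2.remap(gx,m,None,cv2.INTER_CUBIC)*-d[1]+cv2.remap(gy,m,None,cv2.INTER_CUBIC)*d[0]
            e-=abs(v.mean())*np.linalg.norm(u[-1]-u[0])**.5
    return e
def best(lines,G,ns,q0):
    r=minimize(score,q0,args=(lines,G,ns),method='Nelder-Mead',options=dict(initial_simplex=[q0,np.add(q0,[.002,0,0]),np.add(q0,[0,.002,0]),np.add(q0,[0,0,.01])],xatol=1e-5));return r.x,r.fun
LE={'top':[((58,-230,24),(58,60,24)),((-65,230,12),(-65,-230,12)),((58,-230,24),(34,-230,24)),((65,230,12),(-65,230,12)),((65,230,12),(65,60,12)),((-58,-230,24),(-34,-230,24)),((-34,215,24),(34,215,24)),((34,60,24),(58,60,24))],
'side':[((58,-230,24),(58,0,24)),((-65,230,12),(-65,150,12)),((-65,0,12),(-65,-230,12)),((58,-230,24),(34,-230,24)),((65,230,12),(-65,230,12)),((65,230,12),(65,190,12)),((-58,-230,24),(-34,-230,24))]}
def pallet_lines(): 
    L={'top':[((-32,125,14),(32,125,14)),((-32,-125,14),(32,-125,14))],'side':[((-32,125,14),(32,125,14))]}
    return {n:[tuple((x,y,z+12) for x,y,z in l) for l in v] for n,v in L.items()}
if __name__=='__main__':
    G={n:grads(p[n]['img']) for n in p}
    for ns in(['top'],['side'],['top','side']):
        q,f=best(LE,G,ns,[.4958,-.0086,.0751]);print(ns,q.round(4),round(f,2))
    for ns in(['top'],['side'],['top','side']):
        ys=np.arange(-.115,-.075,.0005)
        sc=[score([q[0]-np.sin(q[2])*y,q[1]+np.cos(q[2])*y,q[2]],pallet_lines(),G,ns) for y in ys];i=np.argmin(sc);print('pallet y',ns,ys[i].round(4))
    for n in p:
        v=p[n]['img'][:,:,::-1].copy(); v=cv2.resize(v,None,fx=4,fy=4,interpolation=cv2.INTER_CUBIC)
        for a,b in LE[n]:
            u=(proj(p[n],W(q,[a,b]))+.5)*4-.5; cv2.line(v,*[tuple(int(round(k)) for k in z) for z in u],(0,0,255),1)
        y=ys[i]; qp=[q[0]-np.sin(q[2])*y,q[1]+np.cos(q[2])*y,q[2]]
        for yy,k in((98,1),(50,0),(2,1),(-46,0)):
            a=np.arange(0,6.3,.2); X=np.c_[21.75*np.cos(a),yy+21.75*np.sin(a),0*a+26] if k else np.array([[s*17.75,yy+t*17.75,26] for s,t in((1,1),(1,-1),(-1,-1),(-1,1))])
            cv2.polylines(v,[np.int32(((proj(p[n],W(qp,X))+.5)*4-.5).round())],True,(0,255,0),1)
        for X,r in (((0,0,0),0),):pass
        y0,x0=(760,800) if n=='top' else (760,900)
        cv2.imwrite(f'pics/ov_{n}.png',v[y0:y0+(500 if n=="top" else 600),x0:x0+700])
E
python3 edge.py
```

```text
['top'] [ 0.4972 -0.0104  0.0833] -291.39
['side'] [ 0.495  -0.0079  0.0757] -193.71
['top', 'side'] [ 0.4957 -0.0121  0.0766] -480.34
pallet y ['top'] -0.0915
pallet y ['side'] -0.083
pallet y ['top', 'side'] -0.0925
```

View pics/ov_top.png

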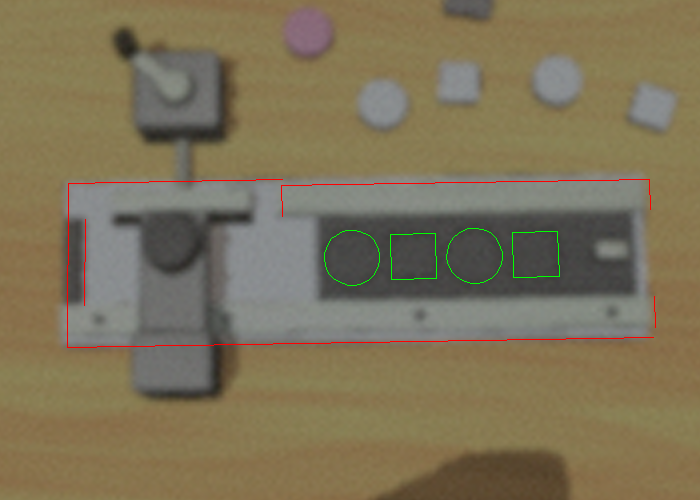

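View pics/ov_side.png

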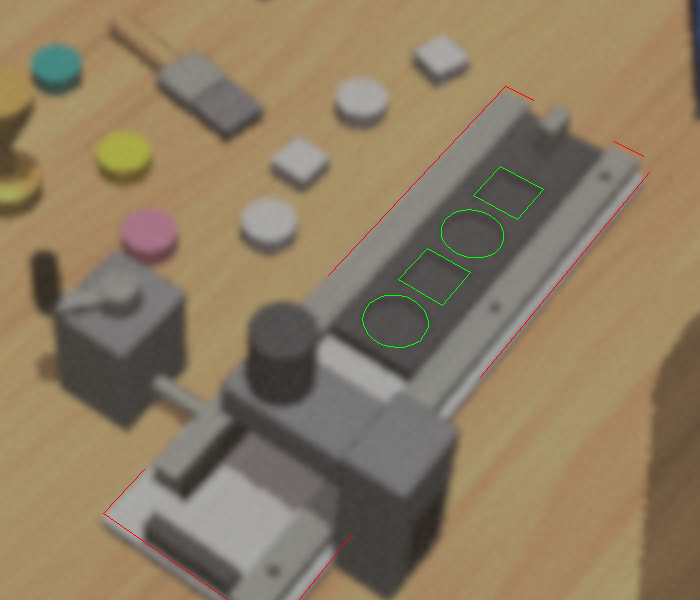

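```bash
cat > e2.py <<'E'
from edge import *
G={n:grads(p[n]['img']) for n in p}
long=lambda L:{n:[l for l in v if abs(l[0][1]-l[1][1])>50] for n,v in L.items()}
short=lambda L:{n:[l for l in v if l[0][1]==l[1][1]] for n,v in L.items()}
at=lambda x,y,th:[x,y,th]
for ns in(['top'],['side'],['top','side']):
    th,y0=.0755,-.0086
    for _ in range(2):
        c=[(score([x,y0,t],long(LE),G,ns),x,t) for x in np.arange(.49,.502,.0005) for t in np.arange(.065,.086,.001)]
        _,x,th=min(c)
        ys=np.arange(-.014,-.001,.0005); s=[score([x,y,th],short(LE),G,ns) for y in ys]; y0=ys[np.argmin(s)]
    print(ns,x.round(4),y0.round(4),th.round(4))
    ys=np.arange(-.105,-.085,.0005)
    for k in range(2 if ns==['top'] else 1):
        s=[score([x-np.sin(th)*y,y0+np.cos(th)*y,th],{n:[v[k]] if len(v)>k else [] for n,v in pallet_lines().items()},G,ns) for y in ys];print(' pal end',k,ys[np.argmin(s)].round(4))
E
python3 e2.py
```

```text
['top'] 0.4975 -0.0105 0.083
 pal end 0 -0.094
 pal end 1 -0.0925
['side'] 0.5015 -0.0015 0.076
 pal end 0 -0.093
['top', 'side'] 0.496 -0.012 0.077
 pal end 0 -0.0855
```

```bash
cat > e3.py <<'E'
from h import *
from scipy.optimize import minimize
ps={n:shot(n) for n in('top','side')}
d0={n:env.cut_out('pallet',ps[n])[0] for n in ps}
def render(n,q,w,S=6):
    x,y,th=q;c,s=np.cos(th),np.sin(th)
    X=np.array([[a,b] for a,b in((33,125),(33,-125),(-33,-125),(-33,125))])/1000
    P=np.c_[x+c*X[:,0]-s*X[:,1],y+s*X[:,0]+c*X[:,1],np.full(4,.0255)]
    u=(proj(ps[n],P)-w[:2]+.5)*S-.5; m=np.zeros((w[3]*S,w[2]*S),np.float32)
    cv2.fillConvexPoly(m,np.round(u*16).astype(np.int32),1,shift=4)
    return cv2.GaussianBlur(cv2.resize(m,(w[2],w[3]),interpolation=cv2.INTER_AREA),(0,0),.9)
for ns in (['top'],['side'],['top','side']):
    def cost(q):
        e=0
        for n in ns:
            w=(272,236,94,32) if n=='top' else (300,208,86,82)
            g=ps[n]['img'][w[1]:w[1]+w[3],w[0]:w[0]+w[2]].astype(np.float32).mean(2)
            r=render(n,q,w)
            k=cv2.dilate((r>.02).astype(np.uint8),np.ones((5,5)))>0
            fx=proj(ps[n],[[.503,-.203,.05]])[0]-w[:2]; yy,xx=np.mgrid[:w[3],:w[2]]; k&=np.hypot(xx-fx[0],yy-fx[1])>(7 if n=='top' else 10)
            lo,hi=np.percentile(g[k],[20,92]); m=((hi-g)/(hi-lo)).clip(0,1)
            e+=((r-m)[k]**2).mean()
        return e
    r=min((minimize(cost,q0,method='Nelder-Mead',options=dict(initial_simplex=[q0,np.add(q0,[.004,0,0]),np.add(q0,[0,.004,0]),np.add(q0,[0,0,.02])])) for q0 in([.503,-.101,.075],[.501,-.104,.07])),key=lambda r:r.fun)
    print(ns,r.x.round(4),round(r.fun,4))
# crank: gearbox & knob
for n in ps:
    for d in env.cut_out('knob_grip',ps[n])[:2]: print(n,'knob',round(d['p'],2),(np.array(d['extent'])*[560,420,560,420]).round(1))
E
python3 e3.py
```

```text
['top'] [ 0.5029 -0.104   0.0744] 0.0051
['side'] [ 0.5011 -0.0964  0.0759] 0.0106
['top', 'side'] [ 0.5021 -0.1008  0.0752] 0.0273
top knob 0.51 [226.9 199.1  22.4  17.2]
side knob 0.62 [308.8 206.9  16.2  15.2]
side knob 0.53 [232.2 249.   30.4  21.1]
```

Run:
```python
from fit import *
q=[.4958,-.0086,.0751]; c,s=np.cos(q[2]),np.sin(q[2])
E=lambda w:np.round([c*(w[0]-q[0])+s*(w[1]-q[1]),-s*(w[0]-q[0])+c*(w[1]-q[1])],4)
for a in((308,303),(380,347),(557,137),(490,105)): print(E(ray(p['side'],cs(a),.026)))
# pockets clicked: top crop round a (390,300), round b (532,298); side rings (367,292),(437,215)
for n,f,a in(('top',ct,(390,301)),('top',ct,(532,299)),('side',cs,(365,293)),('side',cs,(436,214))): print(n,E(ray(p[n],f(a),.026)))
# fin top z .058: top (696,293); side (513,110)
for n,f,a in(('top',ct,(696,293)),('side',cs,(514,107))): print('fin',n,E(ray(p[n],f(a),.058)),ray(p[n],f(a),.058).round(4))
# crank axis (hub top) and knob top
for z in(.095,.1,.105):print('hub',z,ray(p['top'],ct((182,98)),z).round(4),ray(p['side'],cs((110,268)),z).round(4))
print('knob',ray(p['top'],ct((122,40)),.137).round(4),ray(p['side'],cs((41,238)),.137).round(4))
print('knobmid',ray(p['top'],ct((123,48)),.118).round(4),ray(p['side'],cs((42,261)),.118).round(4))
print('motor top',E(ray(p['top'],ct((180,276)),.157)),E(ray(p['side'],cs((262,303)),.157)))
print('gearbox top corners',[ray(p['top'],ct(a),.085).round(4)[:2].tolist() for a in((136,62),(234,60),(236,148),(138,150))])
```

```text
[0.0287 0.0322]
[-0.0332  0.0326]
[-0.0316 -0.2204]
[ 0.0278 -0.218 ]
top [0.0005 0.0018]
top [ 0.0004 -0.0929]
side [ 0.0016 -0.0004]
side [ 0.001 -0.095]
fin top [-0.001  -0.1987] [ 0.5097 -0.2068  0.058 ]
fin side [-0.0006 -0.1985] [ 0.5101 -0.2065  0.058 ]
hub 0.095 [0.6123 0.1354 0.095 ] [0.6092 0.1358 0.095 ]
hub 0.1 [0.6113 0.1349 0.1   ] [0.6064 0.1386 0.1   ]
hub 0.105 [0.6103 0.1344 0.105 ] [0.6035 0.1413 0.105 ]
knob [0.6394 0.1723 0.137 ] [0.6359 0.1714 0.137 ]
knobmid [0.6383 0.1736 0.118 ] [0.6334 0.1745 0.118 ]
motor top [0.0026 0.1306] [-0.0009  0.1355]
gearbox top corners [[0.6364, 0.1684], [0.6416, 0.1043], [0.5832, 0.0987], [0.578, 0.1624]]
```

Create go.py:
```python
import sys; from h import *
def go(x,y,z=None,yaw=.075):
    s=env.state(); q=s['eef_rot']; f=2*np.arctan2(q[1],q[0]); f0=(f+np.pi)%(2*np.pi)-np.pi
    v=np.array([x,y])-s['tcp_pos'][:2]
    tgt=yaw+np.pi/2
    tx,ty=v@[np.cos(f0),np.sin(f0)],v@[np.sin(f0),-np.cos(f0)]
    print('tool d',round(tx,4),round(ty,4),None if z is None else round(s['tcp_pos'][2]-z,4),'twist after',round(f0-tgt,4),'| yaw',round(f0-np.pi/2,4),'tcp',s['tcp_pos'].round(4),'t',round(s['clock'],1))
if __name__=='__main__': go(*map(float,sys.argv[1:]))
```

```text
(no output)
```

Request:
move_arm --deltas '[[[0,0,0,-0.172],[0,0,0,-0.172],[0,0,0,-0.172],[0,0,0,-0.172],[0,0,0,-0.172],[0,0,0,-0.172],[0,0,0,-0.171],[0,0,0,-0.171],[0,0,0,0]]]' --jaw 0.55 --squeeze 40

```text
clock: 3.12
tcp_pos: [0.1678, -0.602, 0.2014]
eef_rot: [0.681, 0.732, 0.0, -0.0]
contact_force: [0.3, 0.0, 1.4]
grip_width: 0.0469
grip_force: 0.0
```

Request:
move_arm --deltas '[[[0.043,0.031,0,0],[0.043,0.031,0,0],[0.043,0.031,0,0],[0.043,0.031,0,0],[0.043,0.031,0,0],[0.043,0.031,0,0],[0.043,0.031,0,0],[0.043,0.031,0,0],[0.043,0.031,0,0],[0.043,0.031,0,0],[0.043,0.031,0,0],[0.043,0.031,0,0],[0.043,0.031,0,0],[0.043,0.031,0,0],[0.043,0.031,0,0],[0.043,0.031,0,0],[0.043,0.031,0,0],[0,0,0,0],[0,0,0,0]]]'

```text
clock: 5.5
tcp_pos: [0.6381, 0.166, 0.201]
eef_rot: [0.681, 0.733, -0.001, -0.0]
contact_force: [-0.2, -0.6, -1.1]
grip_width: 0.047
grip_force: 0.0
```

```bash
python3 go.py .6365 .172 .1
```

```text
tool d 0.0061 -0.0011 0.101 twist after -0.0011 | yaw 0.0739 tcp [0.6381 0.166  0.201 ] t 5.5
```

Request:
move_arm --deltas '[[[0.006,-0.001,0,0],[0,0,0.05,0],[0,0,0.05,0],[0,0,0,0],[0,0,0,0]]]'

```text
clock: 6.12
tcp_pos: [0.6382, 0.1719, 0.1035]
eef_rot: [0.68, 0.733, 0.001, 0.001]
contact_force: [-0.2, -0.7, 1.2]
grip_width: 0.0468
grip_force: 0.0
```

Request:
move_arm --deltas '[[[0,0,0,0],[0,0,0,0],[0,0,0,0],[0,0,0,0]]]' --jaw 0 --squeeze 25

```text
clock: 6.62
tcp_pos: [0.6387, 0.1724, 0.1046]
eef_rot: [0.68, 0.733, 0.001, 0.001]
contact_force: [-2.1, -0.0, 6.2]
grip_width: 0.0149
grip_force: 24.3
```

Run:
```python
from h import *
p=shot('side','k1.png'); t=shot('top')
a=cv2.resize(p['img'][200:310,190:300,::-1],None,fx=5,fy=5,interpolation=cv2.INTER_CUBIC)
cv2.imwrite('pics/k1.png',a)
s=env.state();print(s['contact_force'],s['tcp_pos'],s['grip_width'])
```

```text
[-1.8970971  -1.29760326  6.10230342] [0.63872256 0.17237348 0.10457174] 0.014627778948178483
```

View pics/k1.png

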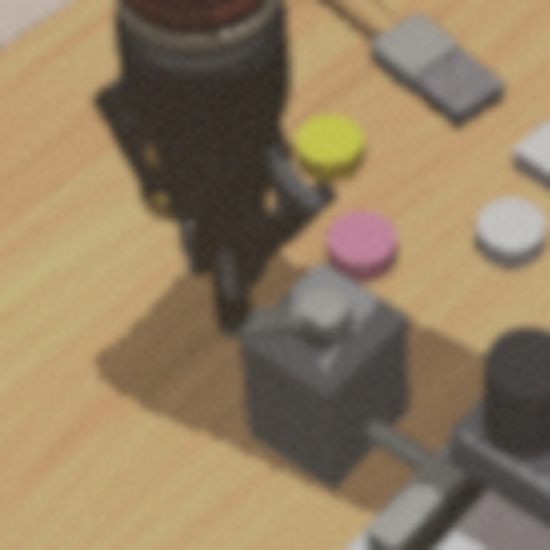

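The gripper is on the knob. I'll lift 3 mm to ease the tip contact, then start turning counter-clockwise.

Request:
move_arm --deltas '[[[0,0,-0.003,0],[0,0,0,0],[0.0077,-0.0118,0,0],[0.0036,-0.0136,0,0],[-0.0007,-0.0141,0,0],[-0.005,-0.0131,0,0],[-0.0089,-0.0109,0,0],[0,0,0,0]]]'

```text
clock: 7.72
tcp_pos: [0.5714, 0.1628, 0.1047]
eef_rot: [0.68, 0.733, -0.002, -0.001]
contact_force: [-4.7, 2.7, 6.8]
grip_width: 0.0148
grip_force: 26.2
```

```bash
cat > st.py <<'E'
from h import *
s=env.state();d=s['tcp_pos'][:2]-[.610,.135]
print(s['tcp_pos'].round(4),'F',s['contact_force'].round(1),'grip',round(s['grip_width'],4),s['grip_force'],'r',np.hypot(*d).round(4),'ang',np.degrees(np.arctan2(d[1],d[0])).round(1))
E
python3 st.py
python3 - <<'E'
from h import *
p=shot('side')
cv2.imwrite('pics/k2.png',cv2.resize(p['img'][200:310,190:300,::-1],None,fx=5,fy=5,interpolation=cv2.INTER_CUBIC))
E
```

```text
[0.5714 0.1628 0.1047] F [-4.7  2.7  6.8] grip 0.0148 26.18482142686844 r 0.0475 ang 144.2
```

View pics/k2.png

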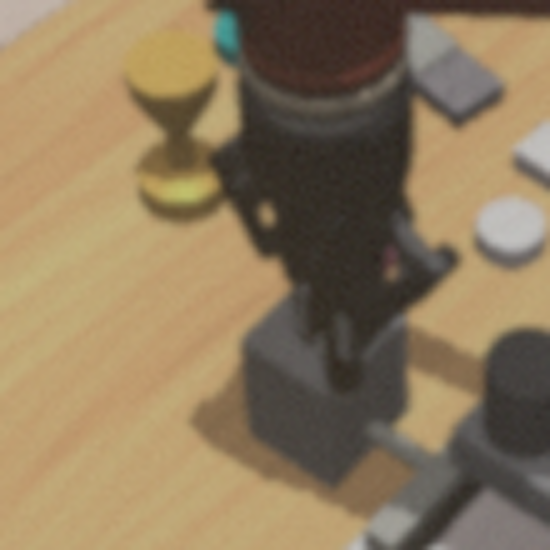

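Request:
move_arm --deltas '[[[-0.0118,-0.0077,0,0],[-0.0136,-0.0036,0,0],[-0.0141,0.0007,0,0],[-0.0131,0.005,0,0],[-0.0109,0.0089,0,0],[-0.0077,0.0118,0,0],[-0.0036,0.0136,0,0],[0.0007,0.0141,0,0],[0.005,0.0131,0,0],[0.0089,0.0109,0,0],[0.0118,0.0077,0,0],[0.0136,0.0036,0,0],[0.0141,-0.0007,0,0],[0.0131,-0.005,0,0],[0.0109,-0.0089,0,0],[0,0,0,0]]]'

```text
clock: 9.78
tcp_pos: [0.6368, 0.1734, 0.1047]
eef_rot: [0.68, 0.733, 0.0, -0.0]
contact_force: [1.0, 2.5, 4.6]
grip_width: 0.015
grip_force: 24.5
```

```bash
python3 st.py
```

```text
[0.6368 0.1734 0.1047] F [1.  2.5 4.6] grip 0.015 24.506153762340546 r 0.0468 ang 55.1
```

Going well; now the second turn, plus two extra rows for margin.

Request:
move_arm --deltas '[[[0.0077,-0.0118,0,0],[0.0036,-0.0136,0,0],[-0.0007,-0.0141,0,0],[-0.005,-0.0131,0,0],[-0.0089,-0.0109,0,0],[-0.0118,-0.0077,0,0],[-0.0136,-0.0036,0,0],[-0.0141,0.0007,0,0],[-0.0131,0.005,0,0],[-0.0109,0.0089,0,0],[-0.0077,0.0118,0,0],[-0.0036,0.0136,0,0],[0.0007,0.0141,0,0],[0.005,0.0131,0,0],[0.0089,0.0109,0,0],[0.0118,0.0077,0,0],[0.0136,0.0036,0,0],[0.0141,-0.0007,0,0],[0.0131,-0.005,0,0],[0.0109,-0.0089,0,0]]]'

```text
clock: 12.28
tcp_pos: [0.6385, 0.1719, 0.1048]
eef_rot: [0.68, 0.733, 0.001, 0.001]
contact_force: [5.0, 1.7, 5.3]
grip_width: 0.015
grip_force: 24.6
```

Request:
move_arm --deltas '[[[0.0077,-0.0118,0,0],[0.0036,-0.0136,0,0],[0,0,0,0],[0,0,0,0]]]'

```text
clock: 12.78
tcp_pos: [0.609, 0.183, 0.1046]
eef_rot: [0.68, 0.733, -0.0, -0.002]
contact_force: [-1.6, 4.6, 6.5]
grip_width: 0.0148
grip_force: 25.1
```

Request:
move_arm --deltas '[[[0,0,0,0],[0,0,0,0],[0,0,0,0],[0,0,-0.04,0],[0,0,-0.05,0],[0,0,0,0]]]' --jaw 0.75

```text
clock: 13.52
tcp_pos: [0.6146, 0.182, 0.2003]
eef_rot: [0.68, 0.733, 0.004, 0.003]
contact_force: [0.1, -0.4, 0.4]
grip_width: 0.0637
grip_force: 0.0
```

```bash
python3 st.py;  python3 - <<'E'
from h import *
p=shot('side')
cv2.imwrite('pics/k3.png',cv2.resize(p['img'][190:360,220:390,::-1],None,fx=3.5,fy=3.5,interpolation=cv2.INTER_CUBIC))
E
python3 go.py .6216 -.0243 .02; python3 go.py .643 -.0838 .02
```

```text
[0.6146 0.182  0.2003] F [ 0.1 -0.4  0.4] grip 0.0637 0.0 r 0.0472 ang 84.4
tool d -0.206 -0.0064 0.1772 twist after -0.0002 | yaw 0.0748 tcp [0.6126 0.1816 0.1972] t 13.6
tool d -0.2669 0.0105 0.1772 twist after -0.0002 | yaw 0.0748 tcp [0.6126 0.1816 0.1972] t 13.6
```

View pics/k3.png

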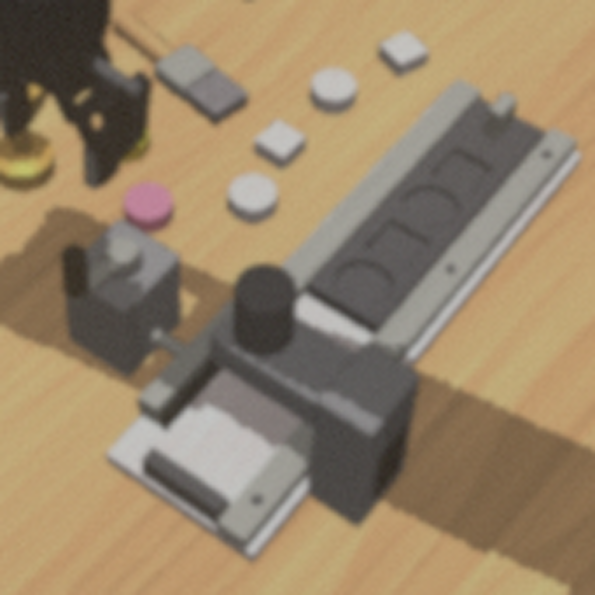

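Request:
move_arm --deltas '[[[-0.0412,-0.0064,0,0],[-0.0412,0,0,0],[-0.0412,0,0,0],[-0.0412,0,0,0],[-0.0412,0,0,0],[0,0,0.05,0],[0,0,0.05,0],[0,0,0.05,0],[0,0,0.025,0],[0,0,0,0],[0,0,0,0]]]'

```text
clock: 14.95
tcp_pos: [0.6201, -0.0243, 0.0196]
eef_rot: [0.68, 0.733, -0.0, -0.0]
contact_force: [0.3, -0.5, -0.3]
grip_width: 0.0638
grip_force: 0.0
```

```bash
python3 go.py .6216 -.0243 .006
```

```text
tool d -0.0001 0.0015 0.0136 twist after -0.0001 | yaw 0.0749 tcp [ 0.6201 -0.0243  0.0196] t 14.9
```

Request:
move_arm --deltas '[[[0,0.0015,0.0136,0],[0,0,0,0],[0,0,0,0]]]'

```text
clock: 15.32
tcp_pos: [0.6217, -0.0242, 0.0061]
eef_rot: [0.68, 0.733, 0.0, 0.0]
contact_force: [-0.1, 0.9, 0.5]
grip_width: 0.0642
grip_force: 0.0
```

Request:
move_arm --deltas '[[[0,0,0,0],[0,0,0,0],[0,0,0,0],[0,0,0,0]]]' --jaw 0 --squeeze 40

```text
clock: 15.82
tcp_pos: [0.6215, -0.0242, 0.0059]
eef_rot: [0.68, 0.733, 0.0, 0.0]
contact_force: [-0.1, -0.4, 0.6]
grip_width: 0.0001
grip_force: 0.0
```

```bash
python3 go.py .4957 -.0066 .026; python3 st.py
```

```text
tool d 0.0269 -0.1242 -0.0201 twist after -0.0 | yaw 0.075 tcp [ 0.6215 -0.0242  0.0059] t 15.8
[ 0.6215 -0.0242  0.0059] F [-0.1 -0.4  0.6] grip 0.0001 0.0 r 0.1596 ang -85.9
```

Request:
move_arm --deltas '[[[0,0,-0.06,0],[0,0,-0.06,0],[0,0,0,0]]]' --jaw 0.75

```text
clock: 16.2
tcp_pos: [0.6272, -0.025, 0.1336]
eef_rot: [0.68, 0.733, 0.004, 0.006]
contact_force: [0.2, -0.6, -0.3]
grip_width: 0.0542
grip_force: 0.0
```

Run:
```python
from h import *
a=shot('side');b=shot('top')
v=np.hstack([cv2.resize(a['img'][190:300,225:325],None,fx=3.9,fy=3.9),cv2.resize(b['img'][190:300,270:370],None,fx=3.9,fy=3.9)])
cv2.imwrite('pics/b1.png',v[:,:,::-1])
```

```text
(no output)
```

View pics/b1.png

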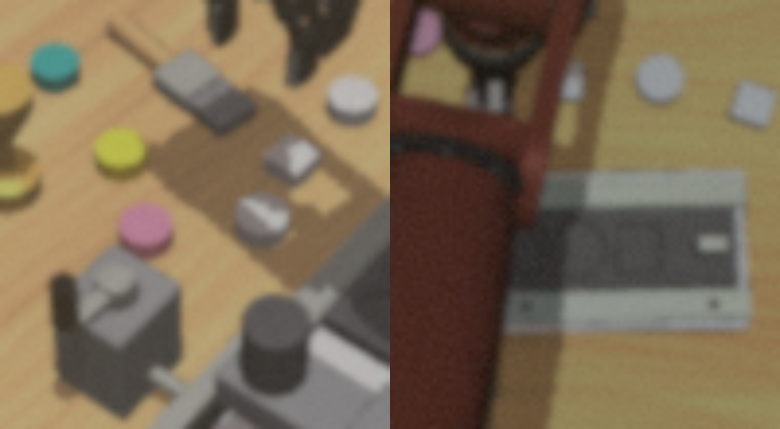

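```bash
cat > bl.py <<'E'
import sys; from h import *
from scipy.optimize import minimize
S=8
def sil(P,pose,kind,w0):
    x,y,th=pose; a=np.arange(0,2*np.pi,np.pi/24) if kind=='d' else np.pi/4+np.arange(4)*np.pi/2
    r=.02 if kind=='d' else .016*2**.5
    X=np.vstack([np.c_[x+r*np.cos(a+th),y+r*np.sin(a+th),0*a+z+Z0] for z in(0,.018)])
    u=(proj(P,X)-w0+.5)*S-.5; m=np.zeros((30*S,30*S),np.float32)
    cv2.fillConvexPoly(m,cv2.convexHull(np.round(u*16).astype(np.int32)),1,shift=4)
    return cv2.GaussianBlur(cv2.resize(m,(30,30),interpolation=cv2.INTER_AREA),(0,0),.8)
Z0=0
def fitb(P,kind,x,y,iters=2):
    for _ in range(iters):
        w0=np.floor(proj(P,[[x,y,.009]])[0])-15; i,j=int(w0[1]),int(w0[0])
        im=P['img'][i:i+30,j:j+30].astype(float); sig=im[...,2]/im.sum(2).clip(1)
        yy,xx=np.mgrid[:30,:30]; k=np.hypot(xx-15,yy-15)<12
        lo,hi=np.percentile(sig[k],[15,92]); m=((sig-lo)/(hi-lo)).clip(0,1)
        cost=lambda v:((sil(P,v,kind,w0)-m)[k]**2).sum()
        b=min((minimize(cost,[x,y,t],method='Nelder-Mead',options=dict(initial_simplex=[[x,y,t],[x+.006,y,t],[x,y+.006,t],[x,y,t+.3]])) for t in([0] if kind=='d' else [0,.4,-.4,.75])),key=lambda r:r.fun)
        x,y=b.x[:2]
    return b.x.round(4),round(b.fun,1)
if __name__=='__main__':
    for n in sys.argv[4].split(','):
        print(n,fitb(shot(n),sys.argv[1],float(sys.argv[2]),float(sys.argv[3])))
E
python3 bl.py d .6216 -.0243 side; python3 go.py .6216 -.0243 .006
```

```text
side (array([ 0.6208, -0.0241, -0.0235]), np.float64(6.4))
tool d -0.0003 0.0009 0.1191 twist after 0.0 | yaw 0.075 tcp [ 0.6207 -0.024   0.1251] t 16.4
```

Run:
```python
from h import *
a=shot('side'); s=env.state(); T=s['tcp_pos']; print(T,s['grip_width'])
ex=np.array([.997,.075,0]); 
u=proj(a,[T,T+ex*.032,T-ex*.032,T+[0,0,.013],[.6216,-.0243,0],[.6216,-.0243,.018]])
im=cv2.resize(a['img'][160:280,215:335,::-1],None,fx=5,fy=5,interpolation=cv2.INTER_CUBIC)
for k,c in zip(u,[(0,0,255),(0,255,0),(255,0,0),(0,255,255),(255,0,255),(255,0,255)]): cv2.circle(im,tuple(int(v) for v in (k-[215,160]+.5)*5),3,c,-1)
cv2.imwrite('pics/b2.png',im)
```

```text
[ 0.61993988 -0.02388535  0.12392981] 0.06437087945216236
```

View pics/b2.png

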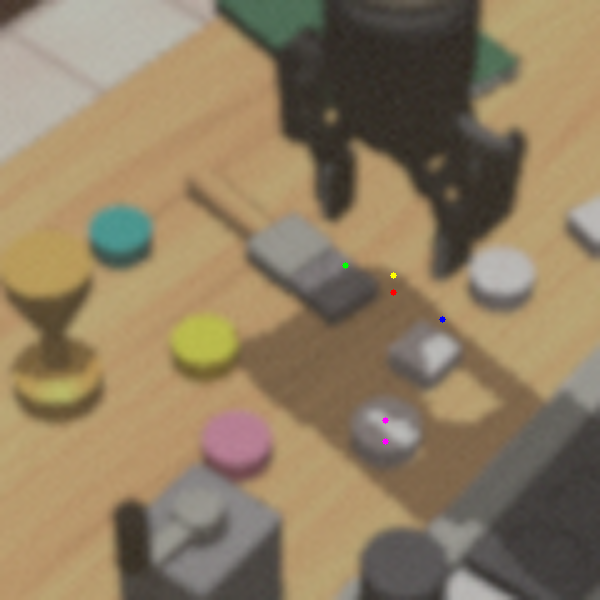

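Run:
```python
from h import *
a=shot('side'); 
for T,tip,n in(((.6387,.1724,.1046),(236.4,265.6),'k1'),((.5714,.1628,.1047),(258.8,276.5),'k2')):
    T=np.array(T); print(n,'tcp px',proj(a,[T,T+[0,0,.01],T+[0,0,.02],T+[0,0,.03],T+[0,.01,0]]).round(1).tolist(),'tip',tip)
u=np.array([(335,212),(443,272)])/5+[215,160]-.4
for z in(.124,.14,.15,.16,.17): print(z,[ray(a,k,z).round(3).tolist() for k in u])
print(env.state()['q'].round(4))
```

```text
k1 tcp px [[235.4, 262.0], [235.1, 259.4], [234.9, 256.8], [234.6, 254.2], [232.5, 264.3]] tip (236.4, 265.6)
k2 tcp px [[257.7, 274.3], [257.6, 271.8], [257.5, 269.3], [257.4, 266.7], [254.9, 276.8]] tip (258.8, 276.5)
0.124 [[0.683, -0.048, 0.124], [0.61, -0.053, 0.124]]
0.14 [[0.672, -0.036, 0.14], [0.6, -0.041, 0.14]]
0.15 [[0.665, -0.028, 0.15], [0.594, -0.033, 0.15]]
0.16 [[0.658, -0.02, 0.16], [0.588, -0.025, 0.16]]
0.17 [[0.652, -0.013, 0.17], [0.582, -0.017, 0.17]]
[-0.1516  0.2841  1.6851  0.      1.1769 -0.2266]
```

Request:
move_arm --deltas '[[[0,0.0015,0.05,0],[0,0,0.05,0],[0,0,0.02,0],[0,0,0.005,0],[0,0,0.005,0],[0,0,0,0]]]'

```text
clock: 17.2
tcp_pos: [0.6245, -0.0242, -0.0026]
eef_rot: [0.68, 0.733, 0.001, 0.001]
contact_force: [0.2, 0.1, 0.8]
grip_width: 0.064
grip_force: 0.0
```

Request:
move_arm --deltas '[[[0,0,0.004,0],[0,0,0.004,0],[0,0,0,0]]]'

```text
clock: 17.58
tcp_pos: [0.6226, -0.024, -0.0125]
eef_rot: [0.68, 0.733, -0.0, -0.0]
contact_force: [0.4, 0.1, 0.5]
grip_width: 0.064
grip_force: 0.0
```

Run:
```python
from h import *
s=env.state(); T=s['tcp_pos'];print(T,s['contact_force'].round(1))
im=[]
for n,(y,x) in(('side',(190,235)),('top',(160,250))):
    a=shot(n); w=a['img'][y:y+100,x:x+100,::-1]; w=cv2.resize(w,None,fx=4,fy=4,interpolation=cv2.INTER_CUBIC)
    for X in([.6208,-.0241,0],[.6208,-.0241,.018]):
        k=proj(a,[X])[0]; cv2.circle(w,tuple(int(v) for v in (k-[x,y]+.5)*4),2,(255,0,255),-1)
    im.append(w)
cv2.imwrite('pics/b3.png',np.hstack(im))
```

```text
[ 0.62262665 -0.02397019 -0.01247213] [0.4 0.1 0.5]
```

View pics/b3.png

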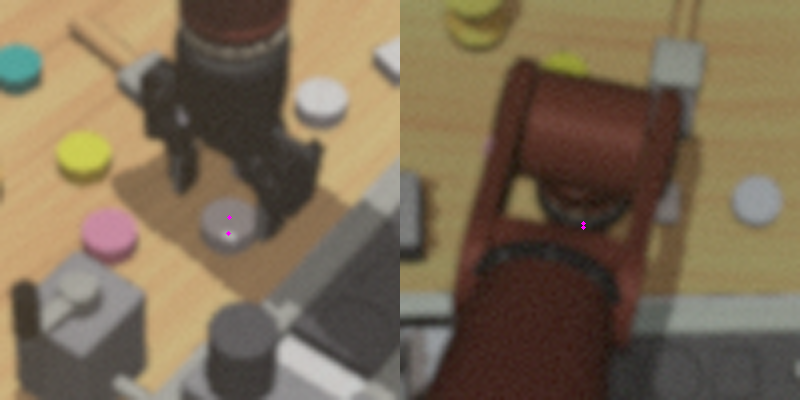

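Request:
move_arm --deltas '[[[0,-0.0015,0.004,0],[0,0,0.004,0],[0,0,0,0],[0,0,0,0]]]'

```text
clock: 18.18
tcp_pos: [0.6215, -0.0241, -0.0203]
eef_rot: [0.68, 0.733, -0.0, -0.0]
contact_force: [1.1, 0.0, -0.2]
grip_width: 0.0638
grip_force: 0.0
```

Request:
move_arm --deltas '[[[0,0,0.004,0],[0,0,0.002,0],[0,0,0,0],[0,0,0,0]]]'

```text
clock: 18.68
tcp_pos: [0.6215, -0.0242, -0.0262]
eef_rot: [0.68, 0.733, 0.0, 0.0]
contact_force: [0.3, -0.7, -0.4]
grip_width: 0.0644
grip_force: 0.0
```

Request:
move_arm --deltas '[[[0,0,0,0],[0,0,0,0],[0,0,0,0],[0,0,0,0]]]' --jaw 0 --squeeze 40

```text
clock: 19.18
tcp_pos: [0.622, -0.0242, -0.0257]
eef_rot: [0.68, 0.733, 0.0, 0.0]
contact_force: [0.8, -0.2, 1.1]
grip_width: 0.0384
grip_force: 40.5
```

Gripped at 38 mm. The fingertips actually sit about 25 mm above the reported TCP. Lifting, then moving over round_a.

Request:
move_arm --deltas '[[[0,0,-0.03,0],[0,0,-0.03,0],[0.009,-0.0415,0,0],[0.009,-0.0415,0,0],[0.009,-0.0415,0,0],[0,0,0,0],[0,0,0,0]]]'

```text
clock: 20.05
tcp_pos: [0.4959, -0.0066, 0.034]
eef_rot: [0.68, 0.733, 0.0, 0.001]
contact_force: [0.4, 0.1, 0.3]
grip_width: 0.0379
grip_force: 40.4
```

```bash
python3 go.py .4957 -.0066 -.0057
python3 - <<'E'
from h import *
s=env.state(); T=s['tcp_pos'];print(T,s['contact_force'].round(1),s['grip_width'])
a=shot('side'); c=proj(a,[[T[0],T[1],.06]])[0]; x,y=int(c[0])-50,int(c[1])-60; w=cv2.resize(a['img'][y:y+100,x:x+100,::-1],None,fx=5,fy=5,interpolation=cv2.INTER_CUBIC)
for z,col in((.06,(0,0,255)),(.078,(0,255,0))):
    t=np.arange(0,6.3,.2); k=proj(a,np.c_[T[0]+.02*np.cos(t),T[1]+.02*np.sin(t),0*t+z]); cv2.polylines(w,[np.int32((k-[x,y]+.5)*5)],True,col,1)
cv2.imwrite('pics/b4.png',w)
E
```

```text
tool d 0.0001 -0.0002 0.0397 twist after -0.0 | yaw 0.075 tcp [ 0.4959 -0.0066  0.034 ] t 20.1
[ 0.49590606 -0.00664436  0.03398327] [0.4 0.1 0.3] 0.03794699705408927
```

View pics/b4.png

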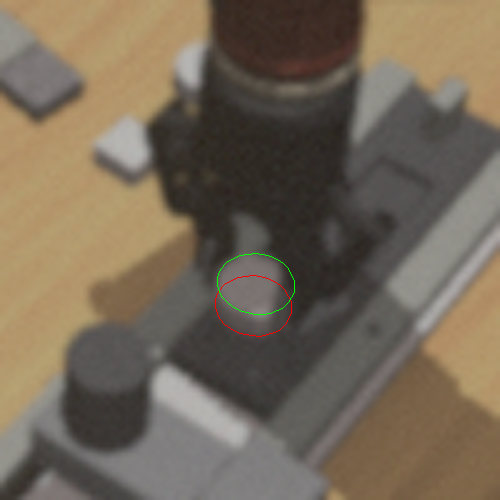

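Request:
move_arm --deltas '[[[0,0,0.028,0],[0,0,0.005,0],[0,0,0.002,0],[0,0,0,0]]]'

```text
clock: 20.6
tcp_pos: [0.4959, -0.0067, -0.0008]
eef_rot: [0.68, 0.733, 0.0, 0.0]
contact_force: [-1.2, 0.1, -1.4]
grip_width: 0.0381
grip_force: 40.5
```

Request:
move_arm --deltas '[[[0,0,0.002,0],[0,0,0.002,0],[0,0,0,0],[0,0,0,0]]]'

```text
clock: 21.1
tcp_pos: [0.4956, -0.0066, -0.005]
eef_rot: [0.68, 0.733, 0.0, 0.0]
contact_force: [0.4, 0.4, -0.6]
grip_width: 0.0382
grip_force: 40.6
```

```bash
python3 st.py
```

```text
[ 0.4956 -0.0066 -0.005 ] F [ 0.4  0.4 -0.6] grip 0.0382 40.59674220531463 r 0.182 ang -128.9
```

Request:
move_arm --deltas '[[[0,0,0.001,0],[0,0,0,0]]]'

```text
clock: 21.35
tcp_pos: [0.4957, -0.0066, -0.0051]
eef_rot: [0.68, 0.733, -0.0, -0.0]
contact_force: [-3.2, -0.1, 6.7]
grip_width: 0.0383
grip_force: 44.9
```

Request:
move_arm --deltas '[[[0,0,0,0],[0,0,0,0],[0,0,0,0],[0,0,-0.05,0],[0,0,-0.05,0],[0,0,0,0]]]' --jaw 0.75

```text
clock: 22.1
tcp_pos: [0.4999, -0.0072, 0.0987]
eef_rot: [0.68, 0.733, 0.003, 0.004]
contact_force: [0.0, -0.2, -0.6]
grip_width: 0.064
grip_force: 0.0
```

```bash
cat > ck.py <<'E'
import bl,sys; from h import *
P=shot('side')
for kind,x,y,z in((k[0],*map(float,k[1:].split('/'))) for k in sys.argv[1:]):
    bl.Z0=z; print(kind,x,y,bl.fitb(P,kind,x,y))
E
python3 ck.py t.643/-.0838/0 d.4957/-.0066/.02; python3 go.py .643 -.0838 -.026 .045
```

```text
t 0.643 -0.0838 (array([ 0.6432, -0.0845,  0.0828]), np.float64(6.0))
d 0.4957 -0.0066 (array([ 0.4901, -0.0222,  0.2228]), np.float64(77.3))
tool d -0.0876 0.1394 0.1221 twist after 0.03 | yaw 0.075 tcp [ 0.4974 -0.0069  0.0961] t 22.1
```

Request:
move_arm --deltas '[[[-0.022,0.0353,0,0],[-0.022,0.0353,0,0],[-0.022,0.0352,0,0],[-0.022,0.0352,0,0],[0,0,0.04,0.015],[0,0,0.04,0],[0,0,0.025,0],[0,0,0.0,0],[0,0,0,0]]]'

```text
clock: 23.28
tcp_pos: [0.6424, -0.0837, -0.0115]
eef_rot: [0.686, 0.728, -0.0, -0.0]
contact_force: [0.0, 0.3, 1.4]
grip_width: 0.0639
grip_force: 0.0
```

```bash
python3 go.py .6431 -.084 -.0255 .06
```

```text
tool d -0.0004 0.0007 0.014 twist after 0.0 | yaw 0.06 tcp [ 0.6424 -0.0837 -0.0115] t 23.3
```

Request:
move_arm --deltas '[[[0,0.0007,0.0125,0],[0,0,0,0],[0,0,0,0]]]'

```text
clock: 23.65
tcp_pos: [0.6434, -0.0837, -0.0233]
eef_rot: [0.686, 0.728, 0.0, 0.0]
contact_force: [0.7, 0.0, 0.2]
grip_width: 0.064
grip_force: 0.0
```

Request:
move_arm --deltas '[[[0,0,0,0],[0,0,0,0],[0,0,0,0],[0,0,0,0]]]' --jaw 0 --squeeze 40

```text
clock: 24.15
tcp_pos: [0.6439, -0.0838, -0.023]
eef_rot: [0.686, 0.728, 0.0, 0.001]
contact_force: [0.0, 0.3, 3.3]
grip_width: 0.0308
grip_force: 40.6
```

```bash
python3 go.py .4993 -.0544 -.004; python3 st.py
```

```text
tool d 0.0381 -0.1425 -0.019 twist after -0.015 | yaw 0.06 tcp [ 0.6439 -0.0838 -0.023 ] t 24.1
[ 0.6439 -0.0838 -0.023 ] F [0.  0.3 3.3] grip 0.0308 40.60937225818634 r 0.2214 ang -81.2
```

Request:
move_arm --deltas '[[[0,0,-0.03,0],[0,0,-0.03,0],[0.0127,-0.0475,0,0],[0.0127,-0.0475,0,0],[0.0127,-0.0475,0,0],[0,0,0,-0.015],[0,0,0,0],[0,0,0,0]]]'

```text
clock: 25.15
tcp_pos: [0.5008, -0.0548, 0.0371]
eef_rot: [0.68, 0.733, 0.001, 0.001]
contact_force: [-0.5, 0.4, -0.6]
grip_width: 0.0306
grip_force: 40.3
```

```bash
python3 go.py .4993 -.0544 -.003; python3 st.py
```

```text
tool d 0.0005 -0.0015 0.0401 twist after -0.0002 | yaw 0.0748 tcp [ 0.5008 -0.0548  0.0371] t 25.1
[ 0.5008 -0.0548  0.0371] F [-0.5  0.4 -0.6] grip 0.0306 40.273101925849915 r 0.219 ang -119.9
```

Request:
move_arm --deltas '[[[0.0005,-0.001,0.029,0],[0,0,0.005,0],[0,0,0.002,0],[0,0,0,0]]]'

```text
clock: 25.65
tcp_pos: [0.4986, -0.054, 0.0009]
eef_rot: [0.68, 0.733, 0.0, 0.001]
contact_force: [-0.6, -0.1, -0.4]
grip_width: 0.0309
grip_force: 40.2
```

Request:
move_arm --deltas '[[[0,0,0.002,0],[0,0,0.002,0],[0,0,0,0],[0,0,0,0]]]'

```text
clock: 26.15
tcp_pos: [0.4982, -0.0539, -0.0031]
eef_rot: [0.68, 0.733, 0.0, 0.0]
contact_force: [-0.6, -0.3, 4.0]
grip_width: 0.0309
grip_force: 40.7
```

```bash
python3 st.py
```

```text
[ 0.4982 -0.0539 -0.0031] F [-0.6 -0.3  4. ] grip 0.0309 40.74774742126465 r 0.2195 ang -120.6
```

Request:
move_arm --deltas '[[[0,0,0,0],[0,0,0,0],[0,0,0,0],[0,0,-0.05,0],[0,0,-0.05,0],[0,0,0,0],[0,0,0,0]]]' --jaw 0.75

```text
clock: 27.02
tcp_pos: [0.4971, -0.0536, 0.0959]
eef_rot: [0.68, 0.733, -0.0, -0.0]
contact_force: [-0.3, -0.7, -0.4]
grip_width: 0.0638
grip_force: 0.0
```

```bash
python3 ck.py d.6494/-.1627/0 t.6324/-.24/0; python3 bl.py d .6494 -.1627 top;python3 go.py .6494 -.1627 -.0245
```

```text
d 0.6494 -0.1627 (array([ 0.6483, -0.165 , -0.0452]), np.float64(25.4))
t 0.6324 -0.24 (array([ 0.6297, -0.2803,  0.743 ]), np.float64(100.2))
top (array([ 0.6495, -0.1623,  0.2582]), np.float64(0.5))
tool d -0.1205 0.1449 0.1189 twist after -0.0 | yaw 0.075 tcp [ 0.4959 -0.0534  0.0944] t 27.1
```

Request:
move_arm --deltas '[[[-0.03,0.036,0,0],[-0.03,0.036,0,0],[-0.03,0.036,0,0],[-0.0305,0.036,0,0],[0,0,0.04,0],[0,0,0.04,0],[0,0,0.025,0],[0,0,0.0,0],[0,0,0,0]]]'

```text
clock: 28.25
tcp_pos: [0.6503, -0.1632, -0.0089]
eef_rot: [0.68, 0.733, -0.0, -0.0]
contact_force: [0.3, 0.4, 0.8]
grip_width: 0.0638
grip_force: 0.0
```

```bash
python3 go.py .6494 -.1627 -.0245; python3 bl.py t .6324 -.24 top
```

```text
tool d 0.0005 -0.0008 0.0156 twist after 0.0 | yaw 0.075 tcp [ 0.6503 -0.1632 -0.0089] t 28.2
top (array([ 0.6308, -0.2454, -0.4969]), np.float64(12.4))
```

Request:
move_arm --deltas '[[[0.0005,-0.0008,0.0155,0],[0,0,0,0],[0,0,0,0]]]'

```text
clock: 28.68
tcp_pos: [0.6493, -0.1626, -0.0242]
eef_rot: [0.68, 0.733, -0.0, -0.0]
contact_force: [-0.7, 0.1, -0.3]
grip_width: 0.0638
grip_force: 0.0
```

Request:
move_arm --deltas '[[[0,0,0,0],[0,0,0,0],[0,0,0,0],[0,0,0,0]]]' --jaw 0 --squeeze 40

```text
clock: 29.18
tcp_pos: [0.6502, -0.163, -0.0234]
eef_rot: [0.68, 0.733, 0.0, 0.001]
contact_force: [-0.0, 0.0, 2.6]
grip_width: 0.0382
grip_force: 40.5
```

```bash
python3 go.py .5029 -.1023 -.0045; python3 st.py
```

```text
tool d 0.0716 -0.1423 -0.0189 twist after -0.0 | yaw 0.075 tcp [ 0.6502 -0.163  -0.0234] t 29.2
[ 0.6502 -0.163  -0.0234] F [-0.   0.   2.6] grip 0.0382 40.54367959499359 r 0.3007 ang -82.3
```

Request:
move_arm --deltas '[[[0,0,-0.03,0],[0,0,-0.03,0],[0.018,-0.0355,0,0],[0.018,-0.0355,0,0],[0.018,-0.0355,0,0],[0.0175,-0.0355,0,0],[0,0,0,0],[0,0,0,0]]]'

```text
clock: 30.18
tcp_pos: [0.5031, -0.1023, 0.0359]
eef_rot: [0.68, 0.733, 0.0, 0.001]
contact_force: [-0.0, -0.6, 0.2]
grip_width: 0.0378
grip_force: 40.4
```

```bash
python3 go.py .5029 -.1023 -.0035; python3 st.py
```

```text
tool d 0.0 -0.0002 0.0394 twist after -0.0 | yaw 0.075 tcp [ 0.5031 -0.1023  0.0359] t 30.2
[ 0.5031 -0.1023  0.0359] F [-0.  -0.6  0.2] grip 0.0378 40.38544178009033 r 0.2603 ang -114.2
```

Request:
move_arm --deltas '[[[0,0,0.029,0],[0,0,0.005,0],[0,0,0.002,0],[0,0,0,0]]]'

```text
clock: 30.68
tcp_pos: [0.5031, -0.1024, 0.0002]
eef_rot: [0.68, 0.733, 0.0, 0.0]
contact_force: [-0.0, 0.4, -0.7]
grip_width: 0.0381
grip_force: 40.4
```

Request:
move_arm --deltas '[[[0,0,0.002,0],[0,0,0.002,0],[0,0,0,0],[0,0,0,0]]]'

```text
clock: 31.18
tcp_pos: [0.5031, -0.1023, -0.0034]
eef_rot: [0.68, 0.733, 0.0, 0.001]
contact_force: [-1.7, 0.2, 6.0]
grip_width: 0.0381
grip_force: 40.8
```

```bash
python3 st.py
```

```text
[ 0.5031 -0.1023 -0.0034] F [-1.7  0.2  6. ] grip 0.0381 40.81453621387482 r 0.2603 ang -114.3
```

On the floor. Release, then measure tile2.

Request:
move_arm --deltas '[[[0,0,0,0],[0,0,0,0],[0,0,0,0],[0,0,-0.05,0],[0,0,-0.05,0],[0,0,0,0],[0,0,0,0]]]' --jaw 0.75

```text
clock: 32.05
tcp_pos: [0.502, -0.1019, 0.0954]
eef_rot: [0.68, 0.733, -0.0, -0.0]
contact_force: [0.0, 0.7, -0.8]
grip_width: 0.064
grip_force: 0.0
```

```bash
python3 bl.py t .6324 -.24 top,side;  python3 go.py .6324 -.24 -.0245 -.265
python3 - <<'E'
from h import *
for n in('top','side'):
    P=shot(n)
    for d in env.search_frame('tile1',P)[:6]:
        e=np.array(d['extent'])*[560,420,560,420]; print(n,round(d['p'],2),e.round(),ray(P,e[:2]+e[2:]/2,.009).round(3)[:2])
E
```

```text
top (array([ 0.6342, -0.1974, -0.2196]), np.float64(0.7))
side (array([ 0.6321, -0.2006, -0.1756]), np.float64(20.5))
tool d -0.148 0.1209 0.1184 twist after 0.34 | yaw 0.075 tcp [ 0.5008 -0.1015  0.0939] t 32.1
top 0.29 [228. 230.  35.  12.] [0.547 0.132]
side 0.68 [322. 253.  16.  11.] [ 0.513 -0.062]
```

```bash
python3 bl.py t .634 -.1975 top,top; python3 go.py .634 -.1975 -.0245 -.22
```

```text
top (array([ 0.6343, -0.1975, -0.2327]), np.float64(0.7))
top (array([ 0.6343, -0.1975,  1.3412]), np.float64(0.7))
tool d -0.1052 0.1246 0.1194 twist after 0.295 | yaw 0.075 tcp [ 0.5019 -0.1019  0.0949] t 32.5
```

Request:
move_arm --deltas '[[[-0.0263,0.0311,0,0],[-0.0263,0.0311,0,0],[-0.0263,0.0312,0,0],[-0.0263,0.0312,0,0],[0,0,0.03,0.153],[0,0,0.03,0.153],[0,0,0.03,0],[0,0,0.015,0],[0,0,0,0],[0,0,0,0]]]'

```text
clock: 33.7
tcp_pos: [0.6358, -0.1981, -0.0078]
eef_rot: [0.784, 0.621, 0.001, 0.001]
contact_force: [1.0, -0.3, -0.1]
grip_width: 0.064
grip_force: 0.0
```

```bash
python3 go.py .634 -.1977 -.024 -.231
```

```text
tool d -0.0 -0.0018 0.0162 twist after 0.0001 | yaw -0.2309 tcp [ 0.6358 -0.1981 -0.0078] t 33.7
```

Request:
move_arm --deltas '[[[0,-0.001,0.016,0],[0,0,0,0],[0,0,0,0]]]'

```text
clock: 34.08
tcp_pos: [0.6334, -0.1973, -0.0254]
eef_rot: [0.784, 0.621, -0.0, -0.0]
contact_force: [0.1, 1.0, -0.1]
grip_width: 0.0638
grip_force: 0.0
```

Request:
move_arm --deltas '[[[0,0,0,0],[0,0,0,0],[0,0,0,0],[0,0,0,0]]]' --jaw 0 --squeeze 40

```text
clock: 34.58
tcp_pos: [0.6342, -0.1977, -0.0246]
eef_rot: [0.784, 0.621, 0.0, 0.001]
contact_force: [0.6, -0.0, 2.5]
grip_width: 0.0306
grip_force: 40.7
```

```bash
python3 go.py .5065 -.1502 -.0045; python3 st.py
```

```text
tool d 0.017 -0.1352 -0.0201 twist after -0.306 | yaw -0.231 tcp [ 0.6342 -0.1977 -0.0246] t 34.6
[ 0.6342 -0.1977 -0.0246] F [ 0.6 -0.   2.5] grip 0.0306 40.68521440029144 r 0.3335 ang -85.8
```

Request:
move_arm --deltas '[[[0,0,-0.03,0],[0,0,-0.03,0],[0.004,-0.034,0,0],[0.004,-0.034,0,0],[0.004,-0.034,0,0],[0.005,-0.033,0,0],[0,0,0,-0.153],[0,0,0,-0.153],[0,0,0,0],[0,0,0,0]]]'

```text
clock: 35.83
tcp_pos: [0.506, -0.1499, 0.0346]
eef_rot: [0.681, 0.732, -0.0, -0.0]
contact_force: [0.9, -0.5, -0.5]
grip_width: 0.0309
grip_force: 40.4
```

```bash
python3 go.py .5065 -.1502 -.0045; python3 st.py
```

```text
tool d -0.0004 0.0005 0.0391 twist after -0.0021 | yaw 0.0729 tcp [ 0.506  -0.1499  0.0346] t 35.8
[ 0.506  -0.1499  0.0346] F [ 0.9 -0.5 -0.5] grip 0.0309 40.39448440074921 r 0.3033 ang -110.1
```

Request:
move_arm --deltas '[[[0,0.0005,0.029,0],[0,0,0.005,0],[0,0,0.002,0],[0,0,0,0]]]'

```text
clock: 36.33
tcp_pos: [0.5066, -0.15, -0.0009]
eef_rot: [0.68, 0.733, -0.0, -0.0]
contact_force: [-0.2, 0.4, -0.4]
grip_width: 0.0307
grip_force: 40.3
```

Request:
move_arm --deltas '[[[0,0,0.002,0],[0,0,0.0015,0],[0,0,0,0],[0,0,0,0]]]'

```text
clock: 36.83
tcp_pos: [0.5067, -0.15, -0.0043]
eef_rot: [0.68, 0.733, -0.0, 0.0]
contact_force: [-2.5, 0.5, 4.7]
grip_width: 0.0307
grip_force: 43.0
```

```bash
python3 st.py
```

```text
[ 0.5067 -0.15   -0.0043] F [-2.5  0.5  4.7] grip 0.0307 42.96270905084697 r 0.3032 ang -109.9
```

Request:
move_arm --deltas '[[[0,0,0,0],[0,0,0,0],[0,0,0,0],[0,0,-0.05,0],[0,0,-0.05,0],[-0.05,0,-0.02,0],[-0.05,0,-0.02,0],[-0.05,0,0,0],[0,0,0,0],[0,0,0,0]]]' --jaw 0.75

```text
clock: 38.08
tcp_pos: [0.5174, -0.2989, 0.1346]
eef_rot: [0.68, 0.733, 0.0, -0.001]
contact_force: [-0.6, 0.4, -0.6]
grip_width: 0.0642
grip_force: 0.0
```

```bash
python3 - <<'E'
from h import *
im=[]
for n,(x,y,w,h) in(('top',(265,225,95,60)),('side',(295,205,95,95))):
    a=shot(n); f=4 if n=='side' else 4.2
    v=cv2.resize(a['img'][y:y+h,x:x+w,::-1],None,fx=f,fy=f,interpolation=cv2.INTER_CUBIC)
    for yy,k in((.098,1),(.05,0),(.002,1),(-.046,0)):
        X=np.array([.503-.075*yy,-.1043+.9972*yy]); t=np.arange(0,6.3,.2)
        O=np.c_[.02*np.cos(t),.02*np.sin(t)] if k else .016*np.array([[1,1],[1,-1],[-1,-1],[-1,1]])
        O=O@np.array([[.997,.075],[-.075,.997]])
        q=proj(a,np.c_[X+O,np.full(len(O),.038)]); cv2.polylines(v,[np.int32((q-[x,y]+.5)*f)],True,(0,0,255),1)
    im.append(v)
H=max(v.shape[0] for v in im); im=[cv2.copyMakeBorder(v,0,H-v.shape[0],0,0,cv2.BORDER_CONSTANT) for v in im]
cv2.imwrite('pics/p1.png',np.hstack(im)[:600,:800])
E
python3 go.py .5107 -.2070 .03
```

```text
tool d 0.0913 0.0002 0.1046 twist after 0.0009 | yaw 0.0759 tcp [ 0.5174 -0.298   0.1346] t 38.2
```

View pics/p1.png

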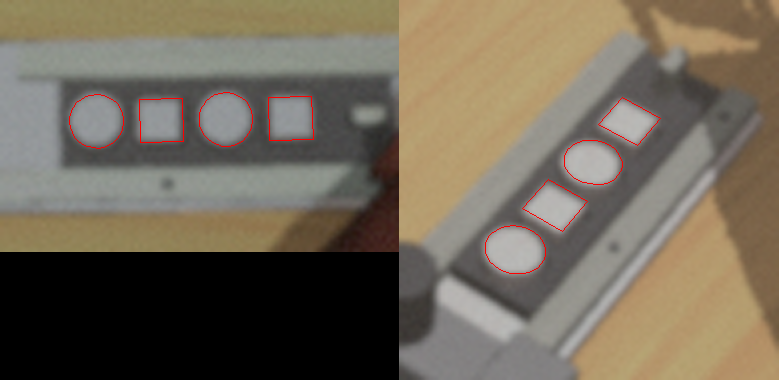

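All four blanks are seated inside the predicted outlines in both views. Next I'll grip the fin.

Request:
move_arm --deltas '[[[0.045,0,0,0],[0.046,0,0,0],[0,0,0,0],[0,0,0.05,0],[0,0,0.03,0],[0,0,0.02,0],[0,0,0,0],[0,0,0,0]]]' --jaw 0.5

```text
clock: 39.17
tcp_pos: [0.5118, -0.2092, 0.0362]
eef_rot: [0.68, 0.733, 0.0, 0.001]
contact_force: [0.7, 0.7, 0.7]
grip_width: 0.0428
grip_force: 0.0
```

```bash
python3 go.py .5107 -.2070 .018; python3 st.py
```

```text
tool d 0.0023 -0.001 0.0182 twist after 0.0003 | yaw 0.0753 tcp [ 0.5118 -0.2092  0.0362] t 39.2
[ 0.5118 -0.2092  0.0362] F [0.7 0.7 0.7] grip 0.0428 0.0 r 0.3579 ang -105.9
```

Request:
move_arm --deltas '[[[0.002,-0.001,0.018,0],[0,0,0,0],[0,0,0,0]]]'

```text
clock: 39.55
tcp_pos: [0.5097, -0.2067, 0.0172]
eef_rot: [0.68, 0.733, -0.0, -0.0]
contact_force: [0.0, -0.6, 1.3]
grip_width: 0.0423
grip_force: 0.0
```

Request:
move_arm --deltas '[[[0,0,0,0],[0,0,0,0],[0,0,0,0],[0,0,0,0]]]' --jaw 0 --squeeze 35

```text
clock: 40.05
tcp_pos: [0.51, -0.2071, 0.0179]
eef_rot: [0.68, 0.733, -0.0, 0.0]
contact_force: [-1.0, 0.0, 4.2]
grip_width: 0.0129
grip_force: 36.8
```

Request:
move_arm --deltas '[[[0.004,0,0,0],[0.008,0,0,0],[0.012,0,0,0],[0.012,0,0,0],[0.012,0,0,0],[0.012,0,0,0],[0.012,0,0,0],[0.012,0,0,0],[0,0,0,0],[0,0,0,0]]]'

```text
clock: 41.3
tcp_pos: [0.5048, -0.1235, 0.0179]
eef_rot: [0.68, 0.733, 0.001, 0.001]
contact_force: [1.1, -2.3, 1.7]
grip_width: 0.0129
grip_force: 36.6
```

```bash
python3 st.py
```

```text
[ 0.5048 -0.1235  0.0179] F [ 1.1 -2.3  1.7] grip 0.0129 36.58947050571442 r 0.2791 ang -112.1
```

Request:
move_arm --deltas '[[[0.006,0,0,0],[0.012,0,0,0],[0.012,0,0,0],[0.012,0,0,0],[0.012,0,0,0],[0.012,0,0,0],[0.012,0,0,0],[0.01,0,0,0],[0.004,0,0,0],[0,0,0,0],[0,0,0,0]]]'

```text
clock: 42.68
tcp_pos: [0.4975, -0.0327, 0.0179]
eef_rot: [0.68, 0.733, -0.0, 0.001]
contact_force: [-0.4, -5.4, 2.3]
grip_width: 0.0129
grip_force: 36.7
```

```bash
python3 st.py
```

```text
[ 0.4975 -0.0327  0.0179] F [-0.4 -5.4  2.3] grip 0.0129 36.70275628566742 r 0.202 ang -123.9
```

Request:
move_arm --deltas '[[[0.003,0,0,0],[0.003,0,0,0],[0.003,0,0,0],[0.003,0,0,0],[0,0,0,0],[0,0,0,0]]]'

```text
clock: 43.42
tcp_pos: [0.4968, -0.0224, 0.0179]
eef_rot: [0.68, 0.734, -0.001, 0.002]
contact_force: [0.5, -10.3, 2.6]
grip_width: 0.0128
grip_force: 36.6
```

Request:
move_arm --deltas '[[[0.003,0,0,0],[0.003,0,0,0],[0,0,0,0],[0,0,0,0]]]'

```text
clock: 43.92
tcp_pos: [0.4972, -0.0224, 0.0182]
eef_rot: [0.678, 0.735, -0.005, 0.007]
contact_force: [0.7, -28.4, -0.1]
grip_width: 0.0128
grip_force: 36.2
```

Request:
move_arm --deltas '[[[-0.004,0,0,0],[0,0,0,0],[0,0,0,0]]]'

```text
clock: 44.3
tcp_pos: [0.4969, -0.0223, 0.0179]
eef_rot: [0.679, 0.734, -0.002, 0.004]
contact_force: [1.3, -16.0, 1.0]
grip_width: 0.013
grip_force: 36.4
```

Request:
move_arm --deltas '[[[0,0,0,0],[0,0,0,0],[0,0,0,0],[0,0,-0.05,0],[0,0,-0.05,0],[0,0,-0.06,0],[0,0,0,0],[0,0,0,0]]]' --jaw 0.55

```text
clock: 45.3
tcp_pos: [0.4952, -0.0169, 0.177]
eef_rot: [0.68, 0.733, 0.0, -0.0]
contact_force: [0.0, -0.3, -0.1]
grip_width: 0.0469
grip_force: 0.0
```

```bash
python3 go.py .610 .180 .09
python3 - <<'E'
from h import *
# pallet end & fin check at home; knob
for n in('top','side'):
    P=shot(n)
    for q in('pallet','knob_grip','disc1','tile1'):
        for d in env.search_frame(q,P)[:3]:
            e=np.array(d['extent'])*[560,420,560,420]
            if d['p']>.3: print(n,q,round(d['p'],2),e.round(),ray(P,e[:2]+e[2:]/2,{'knob_grip':.118}.get(q,.03)).round(3)[:2])
    print(n,'exp knob px',proj(P,[[.610,.180,.118]]).round(1), 'fin top',proj(P,[[.4967,-.0215,.058]]).round(1))
    im=P['img'].mean(2)
    for nm,X in(('knob',[.61,.18,.137]),('fin',[.4967,-.0215,.058])):
        u=proj(P,[X])[0].round().astype(int); print(nm); print(im[u[1]-8:u[1]+9:2,u[0]-10:u[0]+11:2].astype(int))
E
```

```text
tool d 0.1877 0.1293 0.087 twist after 0.0005 | yaw 0.0755 tcp [ 0.4952 -0.0169  0.177 ] t 45.3
top pallet 0.7 [223. 243.  78.  21.] [0.492 0.073]
top knob_grip 0.52 [267. 247.  14.  11.] [0.486 0.031]
top knob_grip 0.48 [225. 207.  23.   8.] [0.604 0.153]
top disc1 0.67 [284. 174.  15.   7.] [ 0.74  -0.004]
top disc1 0.57 [298. 145.   9.  10.] [ 0.838 -0.034]
top disc1 0.55 [271. 193.  11.  11.] [0.669 0.037]
top exp knob px [[227.9 208.8]] fin top [[292.3 252.6]]
knob
[[120 119 119 119 116 117 119 119 117 116 116]
 [116 117 118 119 115 116 114 116 113 109 104]
 [120 121 119 120 116 108 109 115 108 107 104]
 [120 120 117 114  83  58  75 109 104 106 107]
 [119 119 116 114  66  48  46  78  96 103 109]
 [120 118 118 120  88  45  31  74 121 133 132]
 [117 117 116 117 110  79  67 101 122 129 130]
 [117 115 113 115 115 112 112 110  97 105 104]
 [120 119 116 118 116 120 118 115 101 112 114]]
fin
[[ 38  38  42  42  35  35  39  41  38  41  42]
 [ 39  41  39  43  37  33  30  33  41  37  37]
 [ 40  50  53  44  41  38  43  43  43  41  69]
 [ 50  37  43  47  47  44  43  39  38  75  96]
 [ 62  44
[... 813 characters left out ...]
142 132  98  82 107 128 128 131 140]
 [142 142 138 107  55  55  67 119 126 119 138]
 [142 140 134 107  56  54  58 109 126 126 123]
 [139 135 141 117  52  51  53 104 135 141 135]
 [137 141 143 120  52  49  52 110 141 139 109]
 [142 144 146 124  55  49  50 105 135 104 101]]
fin
[[ 95  94  97  91  83  96 115 138 172 167 142]
 [ 96  98  91  83  96 112 117 133 172 174 173]
 [ 97  95  82  87 113 111 111 119 167 175 175]
 [ 93  79  68  84 108 107  95 109 166 175 175]
 [ 84  68  66  76 129 134 100 101 167 175 174]
 [ 67  63  64  80 131 137  95  91 150 173 176]
 [ 65  62  66  68  82  93  73  63  90 144 158]
 [ 61  65  71  71  68  71  67  65  66  74  90]
 [ 63  62  62  66  70  74  82  82  70  62  62]]
```

Request:
move_arm --deltas '[[[0.047,0.0323,0,0],[0.047,0.0323,0,0],[0.047,0.0323,0,0],[0.0467,0.0323,0,0],[0,0,0,0],[0,0,0.04,0],[0,0,0.025,0],[0,0,0.01,0],[0,0,0,0],[0,0,0,0]]]'

```text
clock: 47.05
tcp_pos: [0.6116, 0.1794, 0.104]
eef_rot: [0.68, 0.733, 0.001, 0.001]
contact_force: [0.9, -0.4, -0.4]
grip_width: 0.0469
grip_force: 0.0
```

```bash
python3 go.py .610 .180 .09; python3 st.py
```

```text
tool d 0.0008 -0.0016 0.014 twist after -0.0004 | yaw 0.0746 tcp [0.6116 0.1794 0.104 ] t 47.0
[0.6116 0.1794 0.104 ] F [ 0.9 -0.4 -0.4] grip 0.0469 0.0 r 0.0444 ang 87.9
```

Request:
move_arm --deltas '[[[0.0005,-0.001,0.007,0],[0,0,0.006,0],[0,0,0,0]]]'

```text
clock: 47.42
tcp_pos: [0.6086, 0.1798, 0.0884]
eef_rot: [0.68, 0.733, -0.001, -0.001]
contact_force: [0.2, -0.1, 0.9]
grip_width: 0.047
grip_force: 0.0
```

Request:
move_arm --deltas '[[[0,0,0,0],[0,0,0,0],[0,0,0,0],[0,0,0,0]]]' --jaw 0 --squeeze 35

```text
clock: 47.92
tcp_pos: [0.6095, 0.18, 0.0896]
eef_rot: [0.68, 0.733, 0.0, 0.0]
contact_force: [-0.3, -0.2, 0.9]
grip_width: 0.0162
grip_force: 34.1
```

```bash
python3 st.py
```

```text
[0.6095 0.18   0.0896] F [-0.3 -0.2  0.9] grip 0.0162 34.14079248905182 r 0.045 ang 90.6
```

Request:
move_arm --deltas '[[[-0.0036,0.0136,0,0],[-0.0077,0.0118,0,0],[-0.0109,0.0089,0,0],[-0.0131,0.005,0,0],[-0.0141,0.0007,0,0],[-0.0136,-0.0036,0,0],[-0.0118,-0.0077,0,0],[-0.0089,-0.0109,0,0],[-0.005,-0.0131,0,0],[-0.0007,-0.0141,0,0],[0.0036,-0.0136,0,0],[0.0077,-0.0118,0,0],[0.0109,-0.0089,0,0],[0.0131,-0.005,0,0],[0.0141,-0.0007,0,0],[0.0136,0.0036,0,0],[0.0118,0.0077,0,0],[0.0089,0.0109,0,0],[0.005,0.0131,0,0],[0.0007,0.0141,0,0]]]'

```text
clock: 50.42
tcp_pos: [0.6089, 0.1803, 0.0893]
eef_rot: [0.68, 0.733, -0.001, -0.001]
contact_force: [-1.8, -4.5, 5.5]
grip_width: 0.0164
grip_force: 35.1
```

```bash
python3 st.py; sleep 0; python3 st.py
```

```text
[0.6089 0.1803 0.0893] F [-1.8 -4.5  5.5] grip 0.0164 35.09858429431915 r 0.0453 ang 91.4
[0.6089 0.1803 0.0893] F [-1.8 -4.5  5.5] grip 0.0164 35.09858429431915 r 0.0453 ang 91.4
```

Still gripping; now 0.8 of a turn more.

Request:
move_arm --deltas '[[[-0.0036,0.0136,0,0],[-0.0077,0.0118,0,0],[-0.0109,0.0089,0,0],[-0.0131,0.005,0,0],[-0.0141,0.0007,0,0],[-0.0136,-0.0036,0,0],[-0.0118,-0.0077,0,0],[-0.0089,-0.0109,0,0],[-0.005,-0.0131,0,0],[-0.0007,-0.0141,0,0],[0.0036,-0.0136,0,0],[0.0077,-0.0118,0,0],[0.0109,-0.0089,0,0],[0.0131,-0.005,0,0],[0.0141,-0.0007,0,0],[0.0136,0.0036,0,0],[0,0,0,0]]]'

```text
clock: 52.55
tcp_pos: [0.5668, 0.1506, 0.0894]
eef_rot: [0.679, 0.734, 0.0, 0.002]
contact_force: [5.7, -1.4, 2.9]
grip_width: 0.0162
grip_force: 34.8
```

```bash
python3 st.py
```

```text
[0.5668 0.1506 0.0894] F [ 5.7 -1.4  2.9] grip 0.0162 34.83936309814453 r 0.0459 ang 160.2
```

Request:
move_arm --deltas '[[[0.0118,0.0077,0,0],[0.0089,0.0109,0,0],[0.005,0.0131,0,0],[0,0,0,0]]]'

```text
clock: 53.05
tcp_pos: [0.5954, 0.178, 0.0893]
eef_rot: [0.68, 0.734, -0.001, 0.0]
contact_force: [0.7, -2.4, 6.6]
grip_width: 0.0161
grip_force: 35.2
```

```bash
python3 st.py
```

```text
[0.5954 0.178  0.0893] F [ 0.7 -2.4  6.6] grip 0.0161 35.172666907310486 r 0.0454 ang 108.7
```

Request:
move_arm --deltas '[[[0.0007,0.0141,0,0],[-0.0036,0.0136,0,0],[0,0,0,0]]]'

```text
clock: 53.42
tcp_pos: [0.6228, 0.1779, 0.0894]
eef_rot: [0.68, 0.733, -0.001, -0.001]
contact_force: [0.9, 0.6, 6.0]
grip_width: 0.0166
grip_force: 35.2
```

```bash
python3 st.py
```

```text
[0.6228 0.1779 0.0894] F [0.9 0.6 6. ] grip 0.0166 35.155150294303894 r 0.0448 ang 73.4
```

Request:
move_arm --deltas '[[[-0.0077,0.0118,0,0],[0,0,0,0],[0,0,0,0]]]'

```text
clock: 53.8
tcp_pos: [0.6352, 0.1717, 0.0895]
eef_rot: [0.68, 0.733, 0.0, -0.001]
contact_force: [1.5, 1.9, 5.5]
grip_width: 0.0165
grip_force: 35.1
```

Request:
move_arm --deltas '[[[0,0,0,0],[0,0,0,0],[0,0,0,0],[0,0,-0.04,0],[0,0,-0.05,0],[0,0,-0.03,0],[0,0,0,0],[0,0,0,0]]]' --jaw 0.7

```text
clock: 54.8
tcp_pos: [0.6344, 0.1704, 0.2075]
eef_rot: [0.68, 0.733, -0.001, -0.001]
contact_force: [0.3, -0.3, 0.4]
grip_width: 0.0598
grip_force: 0.0
```

```bash
python3 st.py
python3 - <<'E'
from h import *
# knob angle, pad, pallet blanks by numbers
P=shot('side'); T=shot('top')
for n,p in(('side',P),('top',T)):
    for q in('pallet','disc1','tile1','pad','knob_grip'):
        for d in env.search_frame(q,p)[:3]:
            if d['p']>.35:
                e=np.array(d['extent'])*[560,420,560,420]; print(n,q,round(d['p'],2),e.round(),ray(p,e[:2]+e[2:]/2,.03).round(3)[:2])
# dark knob centroid near its circle (side)
g=P['img'].astype(float).mean(2)
best=[]
for a in range(0,360,6):
    X=[.61+.045*np.cos(np.radians(a)),.135+.045*np.sin(np.radians(a))]
    v=np.mean([g[tuple(proj(P,[[*X,z]])[0].round().astype(int)[::-1])] for z in(.11,.118,.126,.132)]); best.append((round(v),a))
print(sorted(best)[:4])
# bed brightness profile: jaw pad face position along engraver x at y=.1 and .17 (top view, z=.02)
for y in(.10,.17,.185):
    print(y,[int(T['img'].mean(2)[tuple(proj(T,[[.4958+.997*x-.075*y,-.0086+.075*x+.997*y,.024]])[0].round().astype(int)[::-1])]) for x in np.arange(-.04,.07,.004)])
E
```

```text
[0.6344 0.1704 0.2075] F [ 0.3 -0.3  0.4] grip 0.0598 0.0 r 0.043 ang 55.4
side pallet 0.84 [268. 255.  74.  74.] [0.485 0.084]
side pallet 0.63 [214. 209.  24.  37.] [0.796 0.064]
side disc1 0.51 [263. 290.  25.  25.] [0.521 0.157]
side disc1 0.48 [257. 242.  11.  15.] [0.661 0.055]
side disc1 0.47 [274. 309.  15.  15.] [0.48  0.177]
side tile1 0.72 [306. 271.  16.  13.] [0.496 0.034]
side tile1 0.49 [283. 300.  17.  12.] [0.484 0.138]
side knob_grip 0.79 [234. 251.  27.  20.] [0.663 0.11 ]
side knob_grip 0.41 [216. 205.  21.  41.] [0.797 0.059]
top pallet 0.91 [254. 243.  49.  20.] [0.496 0.022]
top pallet 0.45 [388. 240.  80.  66.] [ 0.46  -0.447]
top disc1 0.62 [297. 145.  13.   8.] [ 0.838 -0.036]
top disc1 0.46 [271. 193.  15.  10.] [0.671 0.031]
[(48, 66), (49, 54), (50, 48), (50, 60)]
0.1 [84, 83, 71, 48, 44, 53, 96, 110, 114, 112, 112, 110, 111, 113, 101, 82, 59, 40, 31, 48, 72, 94, 93, 96, 102, 104, 85, 83]
0.17 [43, 38, 40, 41, 46, 38, 39, 36, 37, 38, 33, 37, 33, 35, 34, 26, 34, 29, 35, 28, 34, 28, 34, 36, 27, 28, 30, 37]
0.185 [45, 49, 45, 49, 46, 47, 46, 47, 47, 44, 46, 46, 44, 41, 45, 42, 43, 47, 39, 42, 47, 45, 46, 46, 43, 45, 42, 43]
```

The knob is back at its starting angle, where the vise was closed. To be sure it is tight, I'll regrip and turn until I feel the hard stop.

Request:
move_arm --deltas '[[[0,0,0.05,0],[0,0,0.05,0],[0,0,0.018,0],[0,0,0,0],[0,0,0,0]]]'

```text
clock: 56.02
tcp_pos: [0.6377, 0.1709, 0.0941]
eef_rot: [0.68, 0.733, 0.002, 0.001]
contact_force: [-0.7, 0.9, -0.0]
grip_width: 0.0596
grip_force: 0.0
```

Request:
move_arm --deltas '[[[0,0,0,0],[0,0,0,0],[0,0,0,0],[0,0,0,0]]]' --jaw 0

```text
clock: 56.52
tcp_pos: [0.6363, 0.1707, 0.0928]
eef_rot: [0.68, 0.733, 0.001, 0.001]
contact_force: [-2.1, 0.1, 5.5]
grip_width: 0.0162
grip_force: 34.2
```

Request:
move_arm --deltas '[[[-0.005,0.0045,0,0],[0,0,0,0],[0,0,0,0]]]'

```text
clock: 56.9
tcp_pos: [0.6418, 0.1658, 0.0928]
eef_rot: [0.68, 0.733, 0.001, 0.001]
contact_force: [-0.1, -0.7, 5.0]
grip_width: 0.0161
grip_force: 34.1
```

```bash
python3 st.py
```

```text
[0.6418 0.1658 0.0928] F [-0.1 -0.7  5. ] grip 0.0161 34.13424789905548 r 0.0443 ang 44.1
```

Request:
move_arm --deltas '[[[-0.006,0.0036,0,0],[-0.0064,0.0028,0,0],[0,0,0,0]]]'

```text
clock: 57.28
tcp_pos: [0.6501, 0.1538, 0.0929]
eef_rot: [0.68, 0.733, 0.002, 0.002]
contact_force: [2.1, 0.4, 5.4]
grip_width: 0.0166
grip_force: 34.2
```

Request:
move_arm --deltas '[[[-0.0069,0.0016,0,0],[-0.007,0.0006,0,0],[0,0,0,0]]]'

```text
clock: 57.65
tcp_pos: [0.654, 0.1393, 0.0929]
eef_rot: [0.68, 0.733, 0.002, 0.003]
contact_force: [4.8, -0.4, 4.9]
grip_width: 0.0163
grip_force: 34.2
```

```bash
python3 st.py
```

```text
[0.654  0.1393 0.0929] F [ 4.8 -0.4  4.9] grip 0.0163 34.247873425483704 r 0.0442 ang 5.5
```

Request:
move_arm --deltas '[[[-0.0139,-0.002,0,0],[-0.0127,-0.0062,0,0],[0,0,0,0]]]'

```text
clock: 58.02
tcp_pos: [0.647, 0.1101, 0.0929]
eef_rot: [0.68, 0.733, 0.0, 0.003]
contact_force: [3.5, -3.6, 6.3]
grip_width: 0.0164
grip_force: 34.4
```

Request:
move_arm --deltas '[[[-0.0101,-0.0098,0,0],[-0.0066,-0.0124,0,0],[0,0,0,0]]]'

```text
clock: 58.4
tcp_pos: [0.6244, 0.0921, 0.0928]
eef_rot: [0.68, 0.733, -0.001, 0.002]
contact_force: [1.0, -4.4, 8.3]
grip_width: 0.0163
grip_force: 34.7
```

```bash
python3 st.py
```

```text
[0.6244 0.0921 0.0928] F [ 1.  -4.4  8.3] grip 0.0163 34.69164848327637 r 0.0453 ang -71.5
```

Request:
move_arm --deltas '[[[-0.0012,-0.014,0,0],[0.0032,-0.0137,0,0],[0,0,0,0]]]'

```text
clock: 58.78
tcp_pos: [0.5954, 0.0917, 0.0927]
eef_rot: [0.68, 0.733, -0.002, 0.001]
contact_force: [-1.8, -5.0, 10.5]
grip_width: 0.0163
grip_force: 34.8
```

Request:
move_arm --deltas '[[[0.0073,-0.0121,0,0],[0.0106,-0.0092,0,0],[0,0,0,0]]]'

```text
clock: 59.15
tcp_pos: [0.5878, 0.0985, 0.0939]
eef_rot: [0.679, 0.734, 0.003, 0.019]
contact_force: [30.1, -26.8, -13.5]
grip_width: 0.0163
grip_force: 34.8
```

```bash
python3 st.py
```

```text
[0.5878 0.0985 0.0939] F [ 30.1 -26.8 -13.5] grip 0.0163 34.78799432516098 r 0.0427 ang -121.3
```

Hard stop felt, so the jaw is at 0.020. Relaxing the force, then releasing.

Request:
move_arm --deltas '[[[-0.0106,0.0092,0,0],[-0.003,0.004,0,0],[0,0,0,0]]]'

```text
clock: 59.52
tcp_pos: [0.5893, 0.0968, 0.0929]
eef_rot: [0.68, 0.733, 0.0, 0.001]
contact_force: [0.9, -0.7, 9.4]
grip_width: 0.0163
grip_force: 36.7
```

Request:
move_arm --deltas '[[[0,0,0,0],[0,0,0,0],[0,0,0,0],[0,0,-0.04,0],[0,0,-0.05,0],[0,0,-0.03,0],[-0.05,0,0,0],[-0.05,0,0,0],[0,0,0,0],[0,0,0,0],[0,0,0,0]]]' --jaw 0.7

```text
clock: 60.9
tcp_pos: [0.5948, -0.0001, 0.2109]
eef_rot: [0.68, 0.734, -0.0, -0.0]
contact_force: [0.5, -0.2, -0.6]
grip_width: 0.0599
grip_force: 0.0
```

```bash
python3 st.py
python3 - <<'E'
from h import *
P=shot('side')
for q in('pallet','disc1','tile1'):
    for d in env.search_frame(q,P)[:4]:
        if d['p']>.3:
            e=np.array(d['extent'])*[560,420,560,420]; print(q,round(d['p'],2),e.round(),ray(P,e[:2]+e[2:]/2,.03).round(3)[:2])
g=P['img'].astype(float).mean(2);b=[]
for a in range(0,360,6):
    X=[.61+.045*np.cos(np.radians(a)),.135+.045*np.sin(np.radians(a))]
    b.append((round(np.mean([g[tuple(proj(P,[[*X,z]])[0].round().astype(int)[::-1])] for z in(.11,.118,.126,.132)])),a))
print(sorted(b)[:5])
u=proj(P,[[.4967,-.0215,.058]])[0].round().astype(int); print(g[u[1]-8:u[1]+9:2,u[0]-10:u[0]+11:2].astype(int))
E
```

```text
[ 5.948e-01 -1.000e-04  2.109e-01] F [ 0.5 -0.2 -0.6] grip 0.0599 0.0 r 0.136 ang -96.4
pallet 0.88 [268. 254.  72.  77.] [0.485 0.086]
disc1 0.74 [305. 272.  19.  13.] [0.492 0.034]
disc1 0.71 [251. 224.  13.  10.] [0.723 0.006]
disc1 0.48 [271. 310.  20.  17.] [0.479 0.18 ]
disc1 0.48 [256. 240.   9.  13.] [0.67 0.05]
tile1 0.68 [307. 273.  16.  13.] [0.489 0.035]
tile1 0.65 [284. 303.  14.  10.] [0.48  0.142]
[(48, 228), (49, 234), (49, 240), (50, 222), (50, 246)]
[[ 95  95  93  92  83  97 113 116 117 132 168]
 [ 96  96  93  81  96 115 116 119 116 116 135]
 [ 98  93  82  88 113 116 114 115 114 116 129]
 [ 95  83  68  84 107 102  98 103 112 115 125]
 [ 86  68  62  64  80  93  94  89 105 116 115]
 [ 71  64  64  68  87  97  89  77 108 114 118]
 [ 65  61  60  65  73  83  71  68  79 102 118]
 [ 65  61  63  66  70  71  66  61  62  69  85]
 [ 63  62  67  65  70  66  68  65  63  63  62]]
```

```bash
python3 -c "
from rig import env
print(env.job_done())"
```

```text
the job is handed in; nothing more can be done
None
```

I handed the job in without seeing a verdict. All four blanks looked seated in pockets of their own shape, the pallet was pushed against the end stop, and the vise is cranked to its hard stop.

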